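# Load the swing tray with the parts cups and lock it home

### The arm

A 6-joint arm with a two-finger parallel gripper is mounted at the origin on the work surface. World frame = base frame: x ahead of the robot, y to its left, z up, the work surface at z = 0. Lengths are in mm, angles in rad, forces in N, time in s.
With the tool pointing down it reaches from about 350 to 875 mm from the base axis. Payload 4.2 kg.
Tool frame: the origin (TCP) lies midway between the tips of the shut fingers; the grasp point (between the pads) lies 19 mm behind it (arm.tcp_to_grasp is the distance from the TCP to the grasp point, in mm); z points along the fingers, y is the line along which they close (so a half turn about z gives the same grasp; the last joint's range is limited). The gripper opens to 85 mm and grips with 20 to 120 N. Pads are 22 mm wide; open, the fingers measure 114 mm over their backs; the gripper's body (76 mm by 85 mm) begins 54 mm behind the grasp point. The pads swing forward as they close: fully open they stand 13 mm farther back than shut.
Start: joints at [1.385, 0.385, 0.008, 0, -1.194, -0.259], TCP at [268.89, 564.179, 231.312] pointing down, gripper open.
Joint ranges: [-3.14, 3.14], [-1.21, 2.06], [-1.07, 1.41], [-3.16, 2.05], [-2.99, -0.16], [-3.1, 3.1]. Speed limits (rad/s): [2.79, 2.79, 3.14, 3.14, 3.14, 3.14].

### API

Orientations are given as a unit quaternion [x, y, z, w].
In Python, from bench import arm, imaging, job, models gives the robot as it stands.
- The arm moves only by the tool arm_command, never from a script. Its argument "rows" is a list of rows, each an object with "grip": the opening, from 0 (shut) to 1 (fully open); "linear": the shift along the tool's x, y, z in mm, a list of three; "rot": the turn, a rotation vector about the tool's x, y, z in rad, a list of three. In form: [{"grip": grip, "linear": [tx, ty, tz], "rot": [rx, ry, rz]}, ...]. A call has 1 to 10 rows; each row is the pose to reach, as a shift and turn from the pose commanded when the call began, along the tool's axes at that moment; what a row does not reach only later rows make up. A row lasts 1/8 s, in which the tool goes at most 62.5 mm and 10.7 degrees, less where a joint would pass 70% of its speed; a pose out of reach is approached as far as the arm can. A call with a gripper value outside its range is refused whole. The fingers move at their own pace and stop on an object; the grip force is fixed at half the most. Time passes only in rows, so rows that repeat a pose let the fingers close. It gives the time, the measured TCP pose, the force, the opening and the grip force at its end, in the units of the state.
- arm.read_state(): the state, without advancing time (a new reading comes with each control period).
- imaging.get_image(name): name is "side" or "top" or "wrist"; returns a dict with "frame" (420x560x3 uint8, red, green, blue), "fx", "fy", "cx", "cy" (pixels), "extrinsics" (4x4, takes a point from world to camera coordinates); the wrist camera has in their place "T_tool_cam" (4x4, takes a point from camera to tool coordinates, whose origin is the TCP and whose axes are the flange's). Camera axes: x right, y down, z forward; pixel columns grow to the right and rows downward; lengths in mm; the calibration is good to about 2 mm. A picture is of the moment at which its call begins: read the wrist's pose just before it. There is no depth.
- job.job_done(): hands the job in; it is judged then, once.
Trained networks look in a picture, given as the dict that the camera call returned (one of the last four; its "shot" number tells which), for a name from the list of things; names that differ only in an ending like _2 or _b are one class to them, and where a whole thing is asked for, a point or a joint stands for the part that bears it (a point fixed in the world has none). Each returns a list of dicts, best first, with "score" (0 to 1); they miss things now and then, are a little off and sometimes report something else, mostly with a low value. They report only what shows in the picture. A call takes as long as a camera call. They do not tell look-alikes from the thing itself.
- models.spot_in(picture, query): "rect" ([left, top, right, bottom] in pixels, round what is visible of it).
- models.tip_of(picture, query): "pixel" ([column, row] in pixels: a listed point, or the origin of a listed thing).
The state is a dict: "clock": time; "joints": joint angles; "joint_vel": joint speeds; "joint_efforts": joint torques, N m; "position": TCP position; "ee_rot": TCP orientation; "contact_force": force on the tool from outside, world axes, zero at the start; "wrist_torque": the same for the moment, N m; "gripper_width": finger opening in mm; "grasp_force": force on a finger pad.
Only numpy, scipy, OpenCV 4.12 (cv2) and the standard library are available. Lean on these libraries where they do the work, as an engineer would, in place of code of your own. Each camera call takes 0.05 s, during which the arm holds its last target. There are 200 camera calls.

### The job

Draw the tray's locking slide fully back, then push the tray near its free corner so that it swings out on its pin to the loading stop. Nest all the loose white cups, upright and fully seated one in the other, into the cup that is screwed to the tray; then push the tray, with the stack in it, back home against its home stop and slide the lock fully home again. Leave the spray can, the white tub and the hammer where they are.

Things in the scene. Friction and masses are not known exactly. Their poses are not given: they have to be found in the camera images.
- station: grey steel fixture on the bench: pivot pin (16 mm post, 80 mm high), two black rubber stop blocks (50 mm high; home stop 100 mm from the pin beside the tray's -y wall, loading stop on the other side) and the lock housing, 325 to 450 mm from the pin, 46 mm high. Origin: pin axis at bench height. Its -x axis points from pin to lock: the tray lies along it when home
- tray (a joint): angle of the grey steel swing tray about the pin, rad: 0 = home at its stop, 0.8 = out at the loading stop; grows clockwise seen from above. Tray frame: origin on the pin at bench height, axes as the station's when home; the tray reaches from x = +30 to -270 mm, y = -65 to +65 mm. Hinge friction about 1.5 N at the corner; it stays where left; the bolt really holds it
- nest (a point): on the tray at x = -120 mm, y = 0: centre of the underside of the white cup screwed to the tray, 19 mm above the bench; same shape as the loose cups, rim 56 mm above this point. Axes as the tray's. The first cup nested in it has its origin 26 mm above this point, each further one 26 mm more
- corner_a (a point): tray's free end, outer top edge of the corner at y = -65 mm. Push the -y wall from outside near here (about x = -240 mm) to swing the tray out. Tray walls: 5 mm thick, tops 55 mm and undersides 12 mm above the bench. Axes as the tray's
- corner_b (a point): tray's free end, outer top edge of the corner at y = +65 mm, 55 mm above the bench. Push the +y wall from outside near here (about x = -240 mm) to bring the tray home. Axes as the tray's
- lock (a joint): locking slide, m: 0 = fully home (bolt in the keeper at the tray's free end), 0.05 = fully drawn against its end stop, away from the pin; it moves along the station's -x as it grows. Friction about 2.5 N; stays where left. The bolt clears the tray from about 0.025 on; short of that the tray can be neither swung out nor brought home
- knob (a point): the lock's grip, an upright black cylinder 26 mm across, free from 46 mm to 93 mm above the bench; this point is on its axis, 80 mm above the bench. Axes as the station's
- cup1: loose white plastic cup, all alike, mouth up on the bench; 3 to 5 of the five are present. 56 mm high, wall 3 mm, 0.1 kg. Tapered body, 39 mm across at the foot, 52 mm at 30 mm height; from there to the rim a straight collar 63 mm across. Nested in another cup, its collar sits on that cup's rim, 26 mm above that cup. Origin: centre of the underside, z out of the mouth
- cup2: loose white plastic cup, all alike, mouth up on the bench; 3 to 5 of the five are present. 56 mm high, wall 3 mm, 0.1 kg. Tapered body, 39 mm across at the foot, 52 mm at 30 mm height; from there to the rim a straight collar 63 mm across. Nested in another cup, its collar sits on that cup's rim, 26 mm above that cup. Origin: centre of the underside, z out of the mouth
- cup3: loose white plastic cup, all alike, mouth up on the bench; 3 to 5 of the five are present. 56 mm high, wall 3 mm, 0.1 kg. Tapered body, 39 mm across at the foot, 52 mm at 30 mm height; from there to the rim a straight collar 63 mm across. Nested in another cup, its collar sits on that cup's rim, 26 mm above that cup. Origin: centre of the underside, z out of the mouth
- cup4: loose white plastic cup, all alike, mouth up on the bench; 3 to 5 of the five are present. 56 mm high, wall 3 mm, 0.1 kg. Tapered body, 39 mm across at the foot, 52 mm at 30 mm height; from there to the rim a straight collar 63 mm across. Nested in another cup, its collar sits on that cup's rim, 26 mm above that cup. Origin: centre of the underside, z out of the mouth
- cup5: loose white plastic cup, all alike, mouth up on the bench; 3 to 5 of the five are present. 56 mm high, wall 3 mm, 0.1 kg. Tapered body, 39 mm across at the foot, 52 mm at 30 mm height; from there to the rim a straight collar 63 mm across. Nested in another cup, its collar sits on that cup's rim, 26 mm above that cup. Origin: centre of the underside, z out of the mouth
- spray_can: spray can standing on the bench, 60 mm across, 150 mm high, beyond the work; leave alone. Origin: centre of its underside
- clear_tub: white plastic open tub, 80 x 120 x 60 mm, beyond the work; leave alone. Origin: centre of its underside
- hammer: hammer lying on the bench near the robot; leave alone. Origin: near its middle, on the bench
Not all that is in view belongs to the job. Leave any brown or purple look-alike of the cup3 alone.

How it is judged (in metres and radians):
On the way, in this order (a step that is already met when the one before it is completed fails the run):
1. the lock is drawn fully back (value of joint lock above 0.046 m), for 0.1 s.
2. the tray is swung out to its loading stop (value of joint tray above 0.76 rad), for 0.2 s.
3. all loose cups are nested in the cup on the tray (horizontal distance between each of cup1, cup2, cup3, cup4, cup5 and nest below 0.006 m and angle between each of cup1, cup2, cup3, cup4, cup5's own z axis and vertical below 0.12 rad and (z of cup1 in the frame of nest between 0.022 and 0.031 m or z of cup1 in the frame of nest between 0.048 and 0.057 m or z of cup1 in the frame of nest between 0.074 and 0.083 m or z of cup1 in the frame of nest between 0.1 and 0.109 m or z of cup1 in the frame of nest between 0.126 and 0.135 m) and (z of cup2 in the frame of nest between 0.022 and 0.031 m or z of cup2 in the frame of nest between 0.048 and 0.057 m or z of cup2 in the frame of nest between 0.074 and 0.083 m or z of cup2 in the frame of nest between 0.1 and 0.109 m or z of cup2 in the frame of nest between 0.126 and 0.135 m) and (z of cup3 in the frame of nest between 0.022 and 0.031 m or z of cup3 in the frame of nest between 0.048 and 0.057 m or z of cup3 in the frame of nest between 0.074 and 0.083 m or z of cup3 in the frame of nest between 0.1 and 0.109 m or z of cup3 in the frame of nest between 0.126 and 0.135 m) and (z of cup4 in the frame of nest between 0.022 and 0.031 m or z of cup4 in the frame of nest between 0.048 and 0.057 m or z of cup4 in the frame of nest between 0.074 and 0.083 m or z of cup4 in the frame of nest between 0.1 and 0.109 m or z of cup4 in the frame of nest between 0.126 and 0.135 m) and (z of cup5 in the frame of nest between 0.022 and 0.031 m or z of cup5 in the frame of nest between 0.048 and 0.057 m or z of cup5 in the frame of nest between 0.074 and 0.083 m or z of cup5 in the frame of nest between 0.1 and 0.109 m or z of cup5 in the frame of nest between 0.126 and 0.135 m)), for 0.2 s.
4. the tray is back home (value of joint tray below 0.03 rad), for 0.2 s.
5. the lock is fully home (value of joint lock below 0.004 m), for 0.2 s.
At the end, for the whole second after the job is handed in: the tray is home (within 0.03 rad), the lock is fully home (within 4 mm), and every loose cup stands upright (within 0.12 rad) and at rest in the stack, centred within 6 mm on the tray's cup and seated to within about 4 mm of a 26 mm step (all of step 3 and value of joint tray below 0.03 rad and value of joint lock below 0.004 m and linear speed of each of cup1, cup2, cup3, cup4, cup5 below 0.02 m/s); the robot touches nothing.
It fails at once if the spray can is shifted by more than 3 cm (distance of spray_can from where it was at the start of the episode above 0.03 m).
It fails at once if the tub is shifted by more than 3 cm (distance of clear_tub from where it was at the start of the episode above 0.03 m).
It fails at once if the hammer is shifted by more than 3 cm (distance of hammer from where it was at the start of the episode above 0.03 m).
Of cup1, cup2, cup3, cup4, cup5 only 3 to 5 are there at a start; the rules pass over those that are not, and their reading is None.
At some moment in a run one of cup1, cup2, cup3, cup4, cup5 may be knocked a few centimetres aside while the robot is not near it.
Once in a run the grip may slacken for a moment while it holds something.
It also fails if it takes over 210 s, if anything falls off the work surface, if the arm or the gripper's body presses on something with over 40 N, if the wrist force passes 120 N, or if a joint passes its speed limit or range.

## Working session

There is one attempt and no reset: what is moved stays moved. The work goes in short steps, Python scripts to look and compute and a tool call to move; the robot and the scene stay as the last step left them, time stands still between calls to the robot, and variables do not carry over. Pictures are saved under pics/ and viewed, at most 17 in all, crops included, and the job is handed in when it is done.

Besides the shell and the picture viewer there is one more tool, called after ">>>" as name(argument=value, ...), one argument or row to a line, values as JSON. arm_command: Moves the arm, as the interface text tells. Its arguments: {"type":"object","properties":{"rows":{"type":"array"}},"required":["rows"]}

```bash
mkdir -p pics
cat > h.py <<'E'
import numpy as np, cv2
from scipy.spatial.transform import Rotation as R
from bench import arm, imaging, job, models
def save(p,n): cv2.imwrite('pics/'+n+'.png',cv2.cvtColor(p['frame'],cv2.COLOR_RGB2BGR))
def pose():
    s=arm.read_state(); T=np.eye(4); T[:3,:3]=R.from_quat(s['ee_rot']).as_matrix(); T[:3,3]=s['position']; return T
def c2w(p,T=None):
    return T@np.array(p['T_tool_cam']) if 'T_tool_cam' in p else np.linalg.inv(np.array(p['extrinsics']))
def ray(p,px,z,T=None):
    C=c2w(p,T); d=C[:3,:3]@np.array([(px[0]-p['cx'])/p['fx'],(px[1]-p['cy'])/p['fy'],1.])
    o=C[:3,3]; return o+d*(z-o[2])/d[2]
def proj(p,w,T=None):
    c=np.linalg.inv(c2w(p,T))@np.append(w,1); return np.array([p['cx']+p['fx']*c[0]/c[2],p['cy']+p['fy']*c[1]/c[2]])
def rel(x,y,z,yaw=None):
    "shift in current tool axes to world TCP x,y,z"
    T=pose(); r=T[:3,:3].T@(np.array([x,y,z])-T[:3,3]); return np.round(r,1)
E
python3 - <<'E'
from h import *
s=arm.read_state(); print({k:np.round(v,3) for k,v in s.items()}, arm.tcp_to_grasp)
T=pose(); print(T.round(3))
Z={'knob':80,'corner_a':55,'corner_b':55,'nest':19,'cup1':0,'station':0,'spray_can':0,'clear_tub':0,'hammer':0}
for n in ('top','side'):
    p=imaging.get_image(n); save(p,n+'0'); print(n, c2w(p)[:3,3].round())
    for q,z in Z.items():
        print(q,[(round(d['score'],2),np.round(d['pixel']).tolist(),ray(p,d['pixel'],z).round()[:2].tolist()) for d in models.tip_of(p,q)[:8]])
    print('rect',[(round(d['score'],2),np.round(d['rect']).tolist()) for d in models.spot_in(p,'cup1')])
E
```

```text
{'clock': np.float64(0.0), 'joints': array([ 1.385,  0.386,  0.007, -0.   , -1.194, -0.259]), 'joint_vel': array([-0.   ,  0.001, -0.   ,  0.   ,  0.003, -0.001]), 'joint_efforts': array([-1.0000e-03, -3.9229e+01,  1.8841e+01,  4.1860e+00, -5.0000e-03,
        0.0000e+00]), 'position': array([268.656, 563.703, 230.238]), 'ee_rot': array([ 0.975, -0.221, -0.   ,  0.001]), 'contact_force': array([ 0.008,  0.04 , -0.456]), 'wrist_torque': array([-0.047,  0.001, -0.006]), 'grasp_force': np.float64(0.0), 'gripper_width': np.float64(85.255)} 18.700000000000003
[[ 9.03000e-01 -4.30000e-01 -1.00000e-03  2.68656e+02]
 [-4.30000e-01 -9.03000e-01 -2.00000e-03  5.63703e+02]
 [ 0.00000e+00  2.00000e-03 -1.00000e+00  2.30238e+02]
 [ 0.00000e+00  0.00000e+00  0.00000e+00  1.00000e+00]]
top [ 271.   92. 1252.]
knob [(0.87, [429.0, 254.0], [389.0, -296.0])]
corner_a [(0.85, [379.0, 240.0], [432.0, -175.0]), (0.69, [418.0, 213.0], [502.0, -287.0]), (0.64, [328.0, 159.0], [662.0, -52.0]), (0.18, [429.0, 257.0], [382.0, -302.0])]
corner_b [(0.85, [379.0, 240.0], [432.0, -175.0]), (0.69, [418.0, 213.0], 
[... 1144 characters left out ...]
4.0, 194.0], [590.0, 230.0]), (0.68, [220.0, 261.0], [377.0, 124.0]), (0.67, [282.0, 229.0], [545.0, 108.0]), (0.6, [233.0, 167.0], [591.0, 368.0])]
station [(0.75, [378.0, 243.0], [690.0, -71.0])]
spray_can [(0.73, [319.0, 180.0], [738.0, 177.0]), (0.46, [144.0, 235.0], [284.0, 302.0])]
clear_tub [(0.74, [276.0, 154.0], [720.0, 333.0]), (0.6, [198.0, 189.0], [466.0, 354.0])]
hammer [(0.63, [149.0, 235.0], [292.0, 295.0]), (0.31, [320.0, 180.0], [739.0, 172.0])]
rect [(0.94, [253.0, 170.0, 277.0, 197.0]), (0.91, [184.0, 164.0, 213.0, 193.0]), (0.87, [268.0, 205.0, 293.0, 231.0]), (0.75, [204.0, 191.0, 232.0, 226.0]), (0.75, [220.0, 144.0, 246.0, 176.0]), (0.66, [208.0, 235.0, 239.0, 269.0])]
```

Run:
```python
import cv2
a=cv2.imread('pics/top0.png')[110:330,140:460]
cv2.imwrite('pics/top0c.png',cv2.resize(a,None,fx=2.5,fy=2.5,interpolation=cv2.INTER_CUBIC))
a=cv2.imread('pics/side0.png')[120:420,120:460]
cv2.imwrite('pics/side0c.png',cv2.resize(a,None,fx=1.95,fy=1.95,interpolation=cv2.INTER_CUBIC))
```

```text
(no output)
```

View pics/top0c.png

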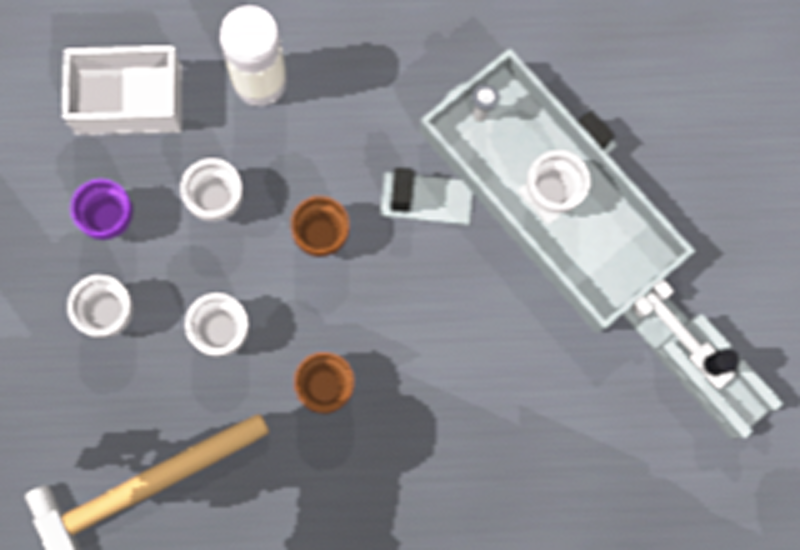

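View pics/side0c.png

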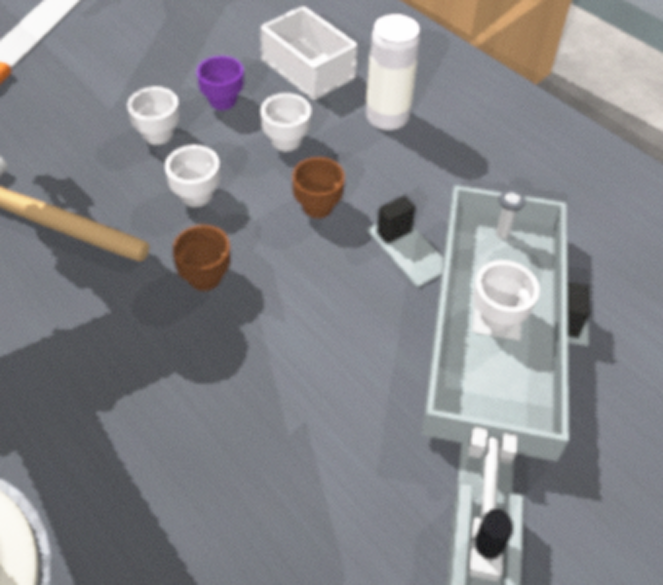

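The top view shows three white loose cups, at pixels (224,186), (180,232) and (227,239). The look-alikes are purple (180,193) and brown (268,200) and (270,263). The tray is home, with the knob at (429,254), the home stop to its right and the loading stop to its left.

```bash
cat >> h.py <<'E'
def go(x,y,z,xaxis_heading=None):
    "tool-frame shift and z turn (tool stays down) to world TCP pose"
    T=pose(); r=T[:3,:3].T@(np.array([x,y,z])-T[:3,3]); s=f'lin {np.round(r,1).tolist()}'
    if xaxis_heading is not None:
        h=xaxis_heading; D=np.array([[np.cos(h),np.sin(h),0],[np.sin(h),-np.cos(h),0],[0,0,-1]]).T
        D=np.column_stack([[np.cos(h),np.sin(h),0],[np.sin(h),-np.cos(h),0],[0,0,-1]])
        s+=f' rot {R.from_matrix(T[:3,:3].T@D).as_rotvec().round(3).tolist()}'
    print(s)
E
python3 - <<'E'
from h import *
p=imaging.get_image('top')
pin=ray(p,(334,148),80); A=ray(p,(418,213),55);B=ray(p,(379,240),55);N=ray(p,(140+560/2.5,110+178/2.5),75-10);
C=ray(p,(309,158),55);Dd=ray(p,(344,130),55)
for n,v in dict(pin=pin,A=A,B=B,N=N,C=C,D=Dd).items(): print(n,v.round())
K=np.array([388.5,-296.5])
u=pin[:2]-K; print('yaw pin-knob',np.arctan2(u[1],u[0]),np.linalg.norm(u))
for a,b in ((C,B),(Dd,A),): 
    u=(a-b)[:2]; print(np.arctan2(u[1],u[0]),np.linalg.norm(u))
go(480,100,230,-1.5)
E
```

```text
pin [684. -68.  80.]
A [ 502. -285.   55.]
B [ 433. -175.   55.]
N [ 592. -145.   65.]
C [667.  -1.  55.]
D [ 745. -103.   55.]
yaw pin-knob 0.6579489181292877 373.709063032346
0.639323938627142 291.70480894708805
0.6447697589240233 304.38244716112627
lin [390.3, 328.2, 1.3] rot [0.0, 0.0, 1.055]
```

>>> arm_command(
  rows=[
    {"grip":1,"linear":[50,40,0],"rot":[0,0,0.1]},
    {"grip":1,"linear":[100,80,0],"rot":[0,0,0.25]},
    {"grip":1,"linear":[150,125,0],"rot":[0,0,0.4]},
    {"grip":1,"linear":[200,165,0],"rot":[0,0,0.55]},
    {"grip":1,"linear":[245,205,0],"rot":[0,0,0.7]},
    {"grip":1,"linear":[290,245,0],"rot":[0,0,0.85]},
    {"grip":1,"linear":[340,285,0],"rot":[0,0,1.0]},
    {"grip":1,"linear":[390,328,0],"rot":[0,0,1.055]},
    {"grip":1,"linear":[390,328,0],"rot":[0,0,1.055]},
    {"grip":1,"linear":[390,328,0],"rot":[0,0,1.055]},
  ],
)

```text
clock: 2.4
position: [480.0, 99.8, 231.3]
ee_rot: [0.731, -0.682, -0.0, -0.0]
contact_force: [-0.0, -0.5, -0.4]
gripper_width: 85.3
grasp_force: 0.0
```

Run:
```python
from h import *
print(pose()[:3,3],arm.read_state()['joints'].round(2)); go(400,-288,200,-2.49)
```

```text
[479.95842713  99.78327743 231.31364033] [ 0.54  0.15 -0.31 -0.   -1.1  -0.47]
lin [381.3, 106.7, 31.3] rot [0.0, 0.0, 0.989]
```

>>> arm_command(
  rows=[
    {"grip":1,"linear":[55,15,0],"rot":[0,0,0.1]},
    {"grip":1,"linear":[110,30,5],"rot":[0,0,0.25]},
    {"grip":1,"linear":[165,45,10],"rot":[0,0,0.4]},
    {"grip":1,"linear":[220,60,15],"rot":[0,0,0.55]},
    {"grip":1,"linear":[275,75,20],"rot":[0,0,0.7]},
    {"grip":1,"linear":[330,92,25],"rot":[0,0,0.85]},
    {"grip":1,"linear":[381,107,31],"rot":[0,0,0.989]},
    {"grip":1,"linear":[381,107,31],"rot":[0,0,0.989]},
    {"grip":1,"linear":[381,107,31],"rot":[0,0,0.989]},
  ],
)

```text
clock: 3.52
position: [400.7, -286.3, 200.3]
ee_rot: [-0.322, 0.947, 0.0, 0.0]
contact_force: [-0.3, 0.4, 0.0]
gripper_width: 85.3
grasp_force: 0.0
```

Run:
```python
from h import *
T=pose();p=imaging.get_image('wrist'); save(p,'w1')
print(np.array(p['T_tool_cam']).round(2).tolist())
for q,z in {'knob':80,'corner_a':55,'corner_b':55,'nest':19,'station':0}.items():
    print(q,[(round(d['score'],2),np.round(d['pixel']).tolist(),ray(p,d['pixel'],z,T).round()[:2].tolist()) for d in models.tip_of(p,q)[:8]])
```

```text
[[0.0, -0.96, -0.29, 74.73], [1.0, 0.0, 0.0, -1.12], [-0.0, -0.29, 0.96, -142.02], [0.0, 0.0, 0.0, 1.0]]
knob [(0.82, [283.0, 179.0], [388.0, -296.0])]
corner_a [(0.89, [210.0, 286.0], [508.0, -284.0]), (0.72, [354.0, 288.0], [432.0, -183.0])]
corner_b [(0.89, [210.0, 286.0], [508.0, -284.0]), (0.72, [354.0, 288.0], [432.0, -183.0])]
nest [(0.87, [282.0, 391.0], [588.0, -143.0])]
station []
```

View pics/w1.png

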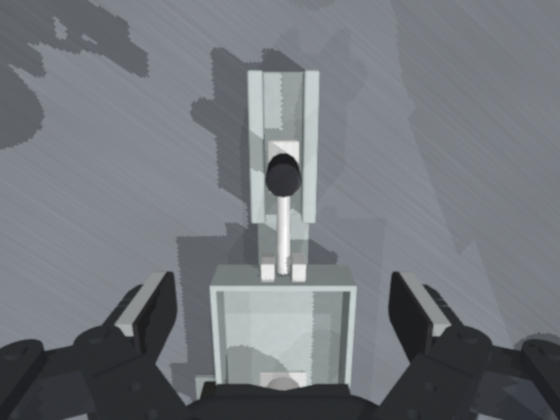

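The wrist view shows the knob at (283,179) and the bolt in the keeper, with the tray corners at (210,288) and (355,288). Everything agrees with the estimates, so I go down on the knob.

Run:
```python
from h import *
go(388,-296,60,-2.497)
```

```text
lin [15.9, 0.2, 140.6] rot [-0.0, 0.0, 0.01]
```

>>> arm_command(
  rows=[
    {"grip":1,"linear":[16,0,30],"rot":[0,0,0.01]},
    {"grip":1,"linear":[16,0,70],"rot":[0,0,0.01]},
    {"grip":1,"linear":[16,0,110],"rot":[0,0,0.01]},
    {"grip":1,"linear":[16,0,140],"rot":[0,0,0.01]},
    {"grip":1,"linear":[16,0,140],"rot":[0,0,0.01]},
    {"grip":0,"linear":[16,0,140],"rot":[0,0,0.01]},
    {"grip":0,"linear":[16,0,140],"rot":[0,0,0.01]},
    {"grip":0,"linear":[16,0,140],"rot":[0,0,0.01]},
    {"grip":0,"linear":[16,0,140],"rot":[0,0,0.01]},
    {"grip":0,"linear":[16,0,140],"rot":[0,0,0.01]},
  ],
)

```text
clock: 5.08
position: [386.9, -296.6, 61.4]
ee_rot: [-0.316, 0.949, 0.0, -0.0]
contact_force: [-2.0, 4.9, 7.3]
gripper_width: 24.5
grasp_force: 58.3
```

>>> arm_command(
  rows=[
    {"grip":0,"linear":[8,0,0],"rot":[0,0,0]},
    {"grip":0,"linear":[16,0,0],"rot":[0,0,0]},
    {"grip":0,"linear":[24,0,0],"rot":[0,0,0]},
    {"grip":0,"linear":[32,0,0],"rot":[0,0,0]},
    {"grip":0,"linear":[40,0,0],"rot":[0,0,0]},
    {"grip":0,"linear":[46,0,0],"rot":[0,0,0]},
    {"grip":0,"linear":[50,0,0],"rot":[0,0,0]},
    {"grip":0,"linear":[51,0,0],"rot":[0,0,0]},
    {"grip":0,"linear":[52,0,0],"rot":[0,0,0]},
    {"grip":0,"linear":[52,0,0],"rot":[0,0,0]},
  ],
)

```text
clock: 6.32
position: [354.3, -322.3, 61.5]
ee_rot: [-0.316, 0.949, -0.0, 0.008]
contact_force: [26.7, 48.3, 6.8]
gripper_width: 24.5
grasp_force: 58.9
```

Run:
```python
from h import *
p=imaging.get_image('top')
print(pose()[:3,3], arm.read_state()['contact_force'])
```

```text
[ 354.29984692 -322.26070633   61.51558664] [26.85226013 47.62617415  5.73190056]
```

Run:
```python
from h import *
T=pose();p=imaging.get_image('wrist'); save(p,'w2')
for n in ('side','top'):
    q=imaging.get_image(n); save(q,n+'2')
    print([(round(d['score'],2),ray(q,d['pixel'],80).round()[:2].tolist()) for d in models.tip_of(q,'knob')[:8]])
a=cv2.imread('pics/w2.png'); b=cv2.resize(cv2.imread('pics/side2.png')[280:420,290:460],None,fx=3,fy=3)
b=b[:420]; cv2.imwrite('pics/m2.png',cv2.resize(np.hstack([a[:,100:460],b[:420,:420]]),None,fx=1,fy=1))
```

```text
[]
[(0.68, [700.0, 175.0])]
```

View pics/m2.png

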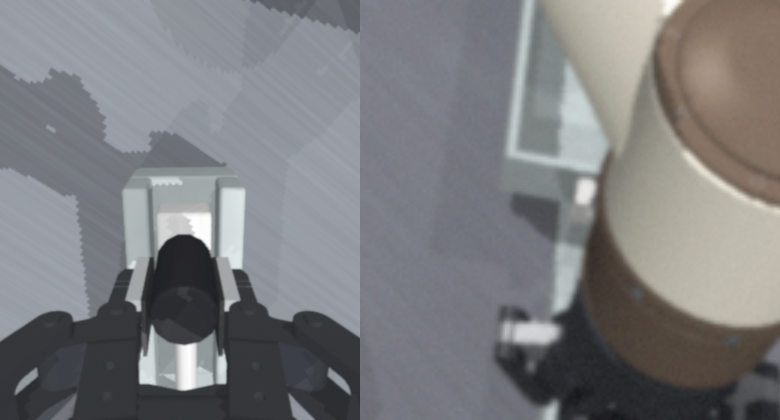

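Run:
```python
from h import *
p=imaging.get_image('wrist'); T2=pose()
T1=np.eye(4);T1[:3,:3]=R.from_quat([-0.322,0.947,0,0]).as_matrix();T1[:3,3]=[400.7,-286.3,200.3]
u=np.array([np.cos(.645),np.sin(.645)]); pin=np.array([684,-68.])
f=lambda q,z,T: round(float(-u@(ray(p,q,z,T)[:2]-pin)),1)
print('w1 knob',f((283,179),80,T1),'hous end',f((284,70),46,T1),'hous near',f((284,222),46,T1),'block far z50/46',f((284,141),50,T1),'tray end',f((283,287),55,T1))
print('w2 hous end46', f((285,168),46,T2),'z0',f((285,168),0,T2),'block far',f((285,205),50,T2),f((285,205),46,T2), 'TCP',-u@(T2[:2,3]-pin))
print('cmdless state',arm.read_state()['contact_force'].round(1), arm.read_state()['wrist_torque'].round(2))
```

```text
w1 knob 373.7 hous end 451.1 hous near 328.3 block far z50/46 397.9 tray end 270.5
w2 hous end46 460.7 z0 451.1 block far 445.0 443.7 TCP 416.32368975390534
cmdless state [26.6 46.   5.9] [13.3  -6.9   0.08]
```

>>> arm_command(
  rows=[
    {"grip":0,"linear":[0,2,0],"rot":[0,0,0]},
    {"grip":0,"linear":[0,4,0],"rot":[0,0,0]},
    {"grip":0,"linear":[2,4,0],"rot":[0,0,0]},
    {"grip":0,"linear":[4,4,0],"rot":[0,0,0]},
    {"grip":0,"linear":[4,4,0],"rot":[0,0,0]},
  ],
)

```text
clock: 7.3
position: [349.7, -325.6, 61.8]
ee_rot: [-0.318, 0.948, -0.004, 0.008]
contact_force: [24.0, 25.8, -2.4]
gripper_width: 24.5
grasp_force: 59.4
```

>>> arm_command(
  rows=[
    {"grip":0,"linear":[0,1,0],"rot":[0,0,0]},
    {"grip":0,"linear":[1,2,0],"rot":[0,0,0]},
    {"grip":0,"linear":[2,2,0],"rot":[0,0,0]},
    {"grip":0,"linear":[3,2,0],"rot":[0,0,0]},
    {"grip":0,"linear":[3,2,0],"rot":[0,0,0]},
    {"grip":0,"linear":[3,2,0],"rot":[0,0,0]},
  ],
)

```text
clock: 8.05
position: [348.9, -326.2, 61.9]
ee_rot: [-0.317, 0.948, -0.005, 0.01]
contact_force: [30.5, 27.7, -8.0]
gripper_width: 24.6
grasp_force: 59.4
```

>>> arm_command(
  rows=[
    {"grip":0,"linear":[-6,0,0],"rot":[0,0,0]},
    {"grip":1,"linear":[-6,0,0],"rot":[0,0,0]},
    {"grip":1,"linear":[-6,0,0],"rot":[0,0,0]},
    {"grip":1,"linear":[-6,0,0],"rot":[0,0,0]},
    {"grip":1,"linear":[-6,0,0],"rot":[0,0,0]},
    {"grip":1,"linear":[-6,0,-40],"rot":[0,0,0]},
    {"grip":1,"linear":[-20,0,-90],"rot":[0,0,0]},
    {"grip":1,"linear":[-50,0,-140],"rot":[0,0,0]},
    {"grip":1,"linear":[-50,0,-140],"rot":[0,0,0]},
    {"grip":1,"linear":[-50,0,-140],"rot":[0,0,0]},
  ],
)

```text
clock: 9.3
position: [375.7, -297.3, 199.7]
ee_rot: [-0.316, 0.949, 0.001, -0.0]
contact_force: [-0.8, 0.9, -1.1]
gripper_width: 85.8
grasp_force: 0.0
```

Run:
```python
from h import *
T=pose();p=imaging.get_image('wrist'); save(p,'w3'); q=imaging.get_image('top')
u=np.array([np.cos(.645),np.sin(.645)]); pin=np.array([684,-68.])
for d in models.tip_of(p,'knob')[:2]:
  w=ray(p,d['pixel'],80,T)[:2]; print('wrist',d['score'],w.round(1),-u@(w-pin))
for d in models.tip_of(q,'knob')[:2]:
  w=ray(q,d['pixel'],80)[:2]; print('top',d['score'],w.round(1),-u@(w-pin))
print(arm.read_state()['joints'].round(2))
```

```text
wrist 0.62 [ 354.2 -322. ] 416.26318940713355
[-0.33  0.17 -0.39 -0.   -1.02 -0.6 ]
```

View pics/w3.png

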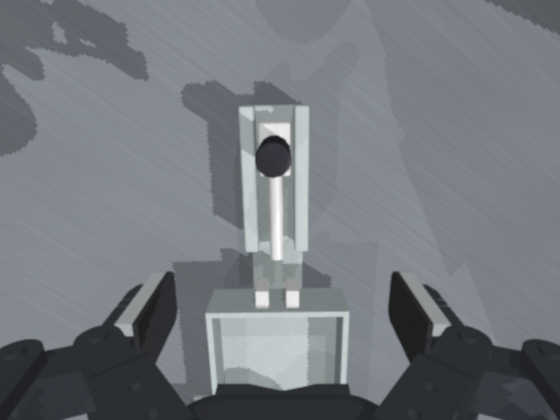

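Run:
```python
from h import *
p=imaging.get_image('wrist'); T2=pose()
u=np.array([np.cos(.645),np.sin(.645)]); pin=np.array([684,-68.])
f=lambda q,z: round(float(-u@(ray(p,q,z,T2)[:2]-pin)),1)
print('housing end',f((275,104),46),'near',f((275,250),46),'block far',f((276,122),50),'tray end',f((276,315),55),'knob top',f((274,157),93), f((274,157),80))
g=cv2.cvtColor(p['frame'],cv2.COLOR_RGB2GRAY); print(g[98:132,268:284].mean(1).round().tolist())
```

```text
housing end 453.2 near 329.7 block far 439.8 tray end 270.0 knob top 419.3 417.2
[96.0, 96.0, 96.0, 95.0, 95.0, 95.0, 99.0, 114.0, 139.0, 154.0, 160.0, 162.0, 163.0, 161.0, 156.0, 151.0, 148.0, 148.0, 148.0, 149.0, 148.0, 148.0, 148.0, 149.0, 153.0, 172.0, 203.0, 223.0, 233.0, 235.0, 235.0, 234.0, 231.0, 227.0]
```

The lock looks drawn only about 43 mm. I'll push the knob with shut fingers from the pin side to see whether it is at its stop.

Run:
```python
from h import *
go(382.6,-300,66,.66-np.pi)
```

```text
lin [-4.4, -6.3, 133.1] rot [0.002, -0.001, -0.018]
```

>>> arm_command(
  rows=[
    {"grip":0,"linear":[-4,-6,0],"rot":[0,0,-0.018]},
    {"grip":0,"linear":[-4,-6,20],"rot":[0,0,-0.018]},
    {"grip":0,"linear":[-4,-6,60],"rot":[0,0,-0.018]},
    {"grip":0,"linear":[-4,-6,100],"rot":[0,0,-0.018]},
    {"grip":0,"linear":[-4,-6,133],"rot":[0,0,-0.018]},
    {"grip":0,"linear":[-4,-6,133],"rot":[0,0,-0.018]},
    {"grip":0,"linear":[2,-6,133],"rot":[0,0,-0.018]},
    {"grip":0,"linear":[6,-6,133],"rot":[0,0,-0.018]},
    {"grip":0,"linear":[10,-6,133],"rot":[0,0,-0.018]},
    {"grip":0,"linear":[10,-6,133],"rot":[0,0,-0.018]},
  ],
)

```text
clock: 10.8
position: [373.4, -308.6, 68.6]
ee_rot: [-0.324, 0.946, -0.001, 0.002]
contact_force: [1.8, 3.1, 1.6]
gripper_width: -0.3
grasp_force: 2.0
```

>>> arm_command(
  rows=[
    {"grip":0,"linear":[2,0,0],"rot":[0,0,0]},
    {"grip":0,"linear":[4,0,0],"rot":[0,0,0]},
    {"grip":0,"linear":[4,0,0],"rot":[0,0,0]},
  ],
)

```text
clock: 11.18
position: [373.4, -309.0, 68.6]
ee_rot: [-0.324, 0.946, -0.001, 0.005]
contact_force: [10.3, 18.6, 3.5]
gripper_width: -0.0
grasp_force: 9.9
```

>>> arm_command(
  rows=[
    {"grip":0,"linear":[2,0,0],"rot":[0,0,0]},
    {"grip":0,"linear":[4,0,0],"rot":[0,0,0]},
    {"grip":0,"linear":[4,0,0],"rot":[0,0,0]},
  ],
)

```text
clock: 11.55
position: [373.2, -309.4, 68.7]
ee_rot: [-0.324, 0.946, -0.001, 0.008]
contact_force: [19.4, 34.1, 2.2]
gripper_width: 0.2
grasp_force: 17.9
```

Run:
```python
from h import *
p=imaging.get_image('wrist')
def mk(q,t):
    T=np.eye(4);T[:3,:3]=R.from_quat(q).as_matrix();T[:3,3]=t;return T
T1=mk([-0.322,0.947,0,0],[400.7,-286.3,200.3]); T3=mk([-0.316,0.949,0.001,0],[375.7,-297.3,199.7])
u=np.array([np.cos(.655),np.sin(.655)]); pin=np.array([684,-68.])
f=lambda q,z,T: round(float(-u@(ray(p,q,z,T)[:2]-pin)),1)
for z in (25,30,35,40): print(z,'w1 tip',f((284,275),z,T1),'keeper outer',f((268,257),z,T1),'w3 tip',f((277,260),z,T3),'keeper outer',f((262,280),z,T3))
a=cv2.imread('pics/w1.png')[50:300,220:350];b=cv2.imread('pics/w3.png')[80:330,210:340]
cv2.imwrite('pics/cmp.png',cv2.resize(np.hstack([a,b]),None,fx=2.4,fy=2.4,interpolation=cv2.INTER_CUBIC))
```

```text
25 w1 tip 266.7 keeper outer 285.6 w3 tip 309.3 keeper outer 288.3
30 w1 tip 269.3 keeper outer 288.0 w3 tip 311.6 keeper outer 290.9
35 w1 tip 271.9 keeper outer 290.3 w3 tip 314.0 keeper outer 293.6
40 w1 tip 274.5 keeper outer 292.6 w3 tip 316.4 keeper outer 296.3
```

View pics/cmp.png

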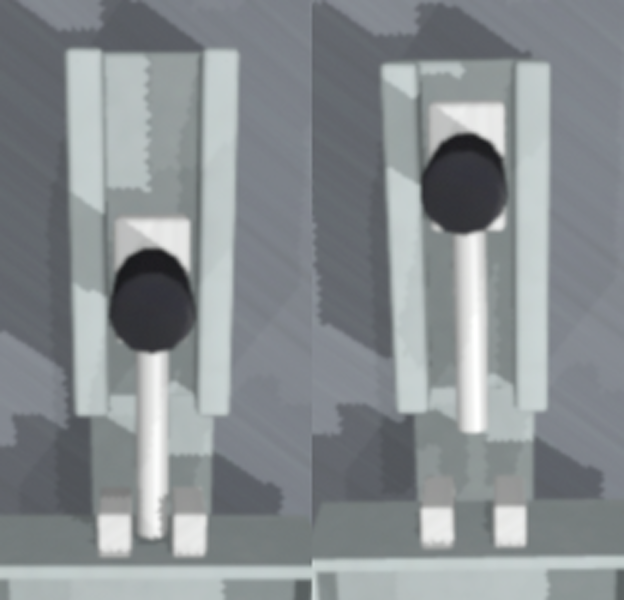

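>>> arm_command(
  rows=[
    {"grip":0,"linear":[2,1,0],"rot":[0,0,0]},
    {"grip":0,"linear":[4,2,0],"rot":[0,0,0]},
    {"grip":0,"linear":[6,2,0],"rot":[0,0,0]},
    {"grip":0,"linear":[6,2,0],"rot":[0,0,0]},
  ],
)

```text
clock: 12.1
position: [373.1, -309.7, 68.9]
ee_rot: [-0.324, 0.946, -0.003, 0.013]
contact_force: [34.5, 50.2, -1.4]
gripper_width: 0.2
grasp_force: 28.6
```

The lock does not move at 61 N, so it is at its hard stop and must have started a few mm off home. Now the swing-out.

```bash
cat >> h.py <<'E'
PIN=np.array([684,-68.]); YAW=.655
def rows(pts,T=None):
    "pts: list of x,y,z,heading -> printed rows relative to the present pose"
    T=pose() if T is None else T
    for x,y,z,h in pts:
        D=np.column_stack([[np.cos(h),np.sin(h),0],[np.sin(h),-np.cos(h),0],[0,0,-1]])
        print((T[:3,:3].T@(np.array([x,y,z])-T[:3,3])).round().astype(int).tolist(), R.from_matrix(T[:3,:3].T@D).as_rotvec().round(2).tolist())
    return np.block([[D,np.array([[x],[y],[z]])],[np.zeros((1,3)),1]])
def tray(px,py,th): 
    a=YAW-th; return PIN+np.array([np.cos(a)*px-np.sin(a)*py,np.sin(a)*px+np.cos(a)*py])
E
python3 - <<'E'
from h import *
h0=YAW-np.pi
P=[(*tray(-370,0,0),68,h0),(*tray(-370,0,0),150,h0),(*tray(-300,-60,0),150,h0),(*tray(-238,-105,0),130,h0),(*tray(-238,-105,0),80,h0),(*tray(-238,-105,0),30,h0)]
T=rows(P); print('second')
rows([(*tray(-238,y,t),30,h0-t) for t,y in ((0,-95),(0,-84),(.1,-80),(.2,-80),(.3,-80),(.4,-80),(.5,-80),(.6,-80),(.7,-80),(.8,-80))],T)
E
```

```text
[-24, 2, 1] [-0.01, 0.02, 0.0]
[-26, 1, -81] [-0.01, 0.02, 0.0]
[-95, -59, -78] [-0.01, 0.02, 0.0]
[-157, -104, -56] [-0.01, 0.02, 0.0]
[-156, -104, -6] [-0.01, 0.02, 0.0]
[-154, -103, 44] [-0.01, 0.02, 0.0]
second
[0, 10, 0] [0.0, 0.0, 0.0]
[0, 21, 0] [0.0, 0.0, 0.0]
[7, 49, 0] [0.0, 0.0, 0.1]
[11, 74, 0] [0.0, 0.0, 0.2]
[13, 99, 0] [0.0, 0.0, 0.3]
[12, 124, 0] [0.0, 0.0, 0.4]
[9, 149, 0] [0.0, 0.0, 0.5]
[4, 173, 0] [0.0, 0.0, 0.6]
[-4, 197, 0] [0.0, 0.0, 0.7]
[-15, 220, 0] [0.0, 0.0, 0.8]
```

>>> arm_command(
  rows=[
    {"grip":0,"linear":[-20,0,0],"rot":[0,0,0]},
    {"grip":0,"linear":[-38,0,0],"rot":[0,0,0]},
    {"grip":0,"linear":[-38,0,-50],"rot":[0,0,0]},
    {"grip":0,"linear":[-60,-20,-82],"rot":[0,0,0]},
    {"grip":0,"linear":[-110,-60,-82],"rot":[0,0,0]},
    {"grip":0,"linear":[-168,-104,-60],"rot":[0,0,0]},
    {"grip":0,"linear":[-168,-104,-10],"rot":[0,0,0]},
    {"grip":0,"linear":[-168,-104,20],"rot":[0,0,0]},
    {"grip":0,"linear":[-168,-104,36],"rot":[0,0,0]},
    {"grip":0,"linear":[-168,-104,36],"rot":[0,0,0]},
  ],
)

```text
clock: 13.35
position: [555.5, -294.8, 30.6]
ee_rot: [-0.324, 0.946, 0.0, -0.001]
contact_force: [-0.4, -0.8, 1.3]
gripper_width: 0.3
grasp_force: 0.0
```

Run:
```python
from h import *
h0=YAW-np.pi; s=arm.read_state(); print(s['position'].round(1) if hasattr(s['position'],'round') else s['position'],s['contact_force'])
rows([(*tray(-238,y,t),30,h0-t) for t,y in ((0,-95),(0,-84),(.1,-80),(.2,-80),(.3,-80),(.4,-80),(.5,-80),(.6,-80),(.7,-80),(.8,-80))])
```

```text
[ 555.5 -294.8   30.6] [-0.35480375 -0.84432123  1.32786283]
[-2, 7, 1] [0.0, -0.0, 0.01]
[-2, 18, 1] [0.0, -0.0, 0.01]
[4, 46, 1] [0.0, -0.0, 0.11]
[9, 71, 1] [0.0, -0.0, 0.21]
[10, 96, 1] [0.0, -0.0, 0.31]
[10, 121, 1] [0.0, -0.0, 0.41]
[6, 146, 1] [0.0, -0.0, 0.51]
[1, 170, 1] [0.0, -0.0, 0.61]
[-8, 194, 1] [0.0, -0.0, 0.71]
[-18, 217, 1] [0.0, -0.0, 0.81]
```

>>> arm_command(
  rows=[
    {"grip":0,"linear":[-2,8,0],"rot":[0,0,0]},
    {"grip":0,"linear":[-2,18,0],"rot":[0,0,0]},
    {"grip":0,"linear":[1,32,0],"rot":[0,0,0.06]},
    {"grip":0,"linear":[4,46,0],"rot":[0,0,0.11]},
    {"grip":0,"linear":[7,59,0],"rot":[0,0,0.16]},
    {"grip":0,"linear":[9,71,0],"rot":[0,0,0.21]},
    {"grip":0,"linear":[10,84,0],"rot":[0,0,0.26]},
    {"grip":0,"linear":[10,96,0],"rot":[0,0,0.31]},
    {"grip":0,"linear":[10,109,0],"rot":[0,0,0.36]},
    {"grip":0,"linear":[10,121,0],"rot":[0,0,0.41]},
  ],
)

```text
clock: 14.6
position: [475.0, -204.8, 32.9]
ee_rot: [-0.125, 0.992, -0.001, 0.002]
contact_force: [1.2, -1.5, -0.9]
gripper_width: -0.3
grasp_force: 0.8
```

Run:
```python
from h import *
h0=YAW-np.pi; s=arm.read_state(); print(np.arctan2(*(s['position'][:2]-PIN)[::-1]))
rows([(*tray(-238,-80,t),30,h0-t) for t in np.arange(.4,.88,.05)])
```

```text
-2.5621849015137594
[1, 0, 3] [-0.0, 0.0, -0.01]
[5, 12, 3] [-0.0, 0.0, 0.04]
[8, 24, 3] [-0.0, 0.0, 0.09]
[11, 36, 3] [-0.0, 0.0, 0.14]
[13, 48, 3] [-0.0, 0.0, 0.19]
[14, 61, 3] [-0.0, 0.0, 0.24]
[15, 73, 3] [-0.0, 0.0, 0.29]
[15, 86, 3] [-0.0, 0.0, 0.34]
[14, 99, 3] [-0.0, 0.0, 0.39]
[13, 111, 3] [-0.0, 0.0, 0.44]
```

>>> arm_command(
  rows=[
    {"grip":0,"linear":[5,12,2],"rot":[0,0,0.04]},
    {"grip":0,"linear":[8,24,2],"rot":[0,0,0.09]},
    {"grip":0,"linear":[11,36,2],"rot":[0,0,0.14]},
    {"grip":0,"linear":[13,48,2],"rot":[0,0,0.19]},
    {"grip":0,"linear":[14,61,2],"rot":[0,0,0.24]},
    {"grip":0,"linear":[15,73,2],"rot":[0,0,0.29]},
    {"grip":0,"linear":[15,86,2],"rot":[0,0,0.34]},
    {"grip":0,"linear":[14,98,2],"rot":[0,0,0.39]},
    {"grip":0,"linear":[14,104,2],"rot":[0,0,0.4]},
    {"grip":0,"linear":[14,106,2],"rot":[0,0,0.4]},
  ],
)

```text
clock: 15.85
position: [436.4, -111.5, 30.9]
ee_rot: [0.073, 0.997, -0.003, 0.003]
contact_force: [10.9, -57.9, -12.8]
gripper_width: 0.1
grasp_force: 27.6
```

>>> arm_command(
  rows=[
    {"grip":0,"linear":[0,-20,0],"rot":[0,0,0]},
    {"grip":0,"linear":[0,-50,0],"rot":[0,0,0]},
    {"grip":1,"linear":[0,-50,-50],"rot":[0,0,0]},
    {"grip":1,"linear":[0,-50,-100],"rot":[0,0,0]},
    {"grip":1,"linear":[0,0,-160],"rot":[0,0,0]},
    {"grip":1,"linear":[0,60,-220],"rot":[0,0,0]},
    {"grip":1,"linear":[0,120,-240],"rot":[0,0,0]},
    {"grip":1,"linear":[0,120,-240],"rot":[0,0,0]},
  ],
)

```text
clock: 16.85
position: [452.1, 15.0, 272.3]
ee_rot: [0.073, 0.997, 0.001, 0.003]
contact_force: [0.7, -0.6, -0.2]
gripper_width: 85.6
grasp_force: 0.0
```

Run:
```python
from h import *
for n in ('top','wrist','side'):
    T=pose(); p=imaging.get_image(n); save(p,n+'5')
    for q,z in {'corner_a':55,'nest':19,'cup1':0}.items():
        print(n,q,[(round(d['score'],2),np.round(d['pixel']).tolist(),ray(p,d['pixel'],z,T).round(1)[:2].tolist()) for d in models.tip_of(p,q)[:7]])
print(pose().round(2)[:3].tolist(), arm.read_state()['joints'].round(2))
print('nest pred',tray(-120,0,.8),'A',tray(-270,-65,.8),'B',tray(-270,65,.8))
a=cv2.imread('pics/top5.png')[110:330,140:460]
cv2.imwrite('pics/top5c.png',cv2.resize(a,None,fx=2.5,fy=2.5,interpolation=cv2.INTER_CUBIC))
```

```text
top corner_a [(0.91, [352.0, 251.0], [406.8, -100.6]), (0.6, [300.0, 242.0], [435.9, 34.2]), (0.59, [206.0, 301.0], [291.4, 283.5])]
top nest [(0.62, [180.0, 232.0], [478.0, 358.5])]
top cup1 [(0.91, [228.0, 191.0], [595.1, 230.3]), (0.75, [184.0, 198.0], [580.1, 354.4]), (0.65, [181.0, 235.0], [473.6, 361.1]), (0.59, [270.0, 264.0], [384.8, 117.1]), (0.37, [441.0, 267.0], [358.9, -349.9])]
wrist corner_a [(0.9, [297.0, 146.0], [426.9, 31.4]), (0.84, [167.0, 141.0], [403.4, -92.8])]
wrist nest [(0.82, [244.0, 267.0], [563.4, -49.1])]
wrist cup1 [(0.95, [472.0, 134.0], [449.7, 227.0]), (0.82, [475.0, 256.0], [599.6, 231.5]), (0.76, [368.0, 91.0], [387.1, 116.4]), (0.58, [379.0, 236.0], [556.3, 116.4])]
side corner_a [(0.72, [262.0, 260.0], [424.4, 32.3]), (0.68, [377.0, 244.0], [643.3, -93.8]), (0.56, [296.0, 305.0], [407.8, -92.3])]
side nest [(0.64, [335.0, 258.0], [567.2, -45.7]), (0.33, [317.0, 179.0], [720.4, 169.3])]
side cup1 [(0.97, [198.0, 186.0], [475.0, 364.0]), (0.97, [280.0, 229.0], [540.2, 110.4]), (0.9, [220.0, 217.0], [455.1, 236.1]), (0.74, [266.0, 198.0], [584.5, 214.1]), (0.59, [236.0, 167.0], [597.7, 363.9]), (0.42, [319.0, 179.0], [740.9, 179.8])]
[[-0.99, 0.15, -0.0, 452.02], [0.15, 0.99, -0.0, 12.22], [0.0, -0.0, -1.0, 268.96]] [ 0.39  0.06 -0.33 -0.   -1.19 -2.11]
nest pred [565.2592913  -50.66090843] A [407.44139748 -93.30492786] B [426.22541335  35.3308399 ]
```

View pics/top5c.png

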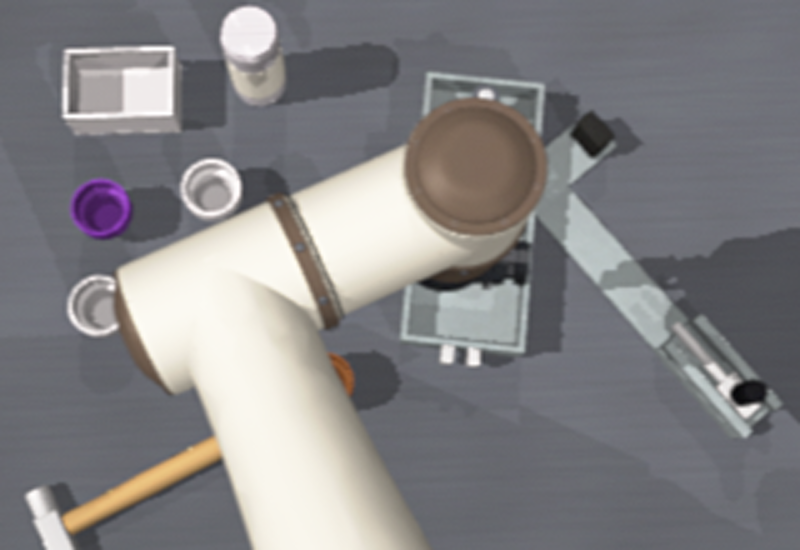

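The tray is at the loading stop and its corners match the prediction. Next, above the first white cup, the one near (450,229). The brown look-alikes are at (384,117) and (556,116), the purple one at (581,355).

Run:
```python
from h import *
rows([(450,229,170,-1.57)])
```

```text
[34, 214, 99] [0.0, -0.0, -1.72]
```

>>> arm_command(
  rows=[
    {"grip":1,"linear":[5,30,10],"rot":[0,0,-0.17]},
    {"grip":1,"linear":[10,60,20],"rot":[0,0,-0.34]},
    {"grip":1,"linear":[15,90,30],"rot":[0,0,-0.52]},
    {"grip":1,"linear":[20,120,45],"rot":[0,0,-0.69]},
    {"grip":1,"linear":[25,150,60],"rot":[0,0,-0.87]},
    {"grip":1,"linear":[30,180,75],"rot":[0,0,-1.04]},
    {"grip":1,"linear":[34,214,99],"rot":[0,0,-1.22]},
    {"grip":1,"linear":[34,214,99],"rot":[0,0,-1.4]},
    {"grip":1,"linear":[34,214,99],"rot":[0,0,-1.57]},
    {"grip":1,"linear":[34,214,99],"rot":[0,0,-1.72]},
  ],
)

```text
clock: 18.7
position: [450.5, 229.3, 169.9]
ee_rot: [0.709, -0.705, 0.0, 0.0]
contact_force: [-0.0, -0.5, -0.0]
gripper_width: 85.7
grasp_force: 0.0
```

```bash
cat >> h.py <<'E'
def look(name,near=None,q='cup1'):
    T=pose(); p=imaging.get_image('wrist'); save(p,name); print('tool',T[:3,3].round(1))
    for d in models.tip_of(p,q)[:6]: 
        w=ray(p,d['pixel'],0,T)[:2]; c=np.round(d['pixel']).astype(int); print('tip',round(d['score'],2),c.tolist(),w.round(1).tolist(), p['frame'][min(c[1],419),min(c[0],559)].tolist())
    for d in models.spot_in(p,q)[:6]: print('rect',round(d['score'],2),np.round(d['rect']).tolist())
    return T,p
def rimfit(p,T,c,z=56,r=31.5):
    "refine rim centre by whiteness edge: maximise contrast across the rim circle"
    g=cv2.GaussianBlur(cv2.cvtColor(p['frame'],cv2.COLOR_RGB2GRAY),(3,3),0).astype(float)
    a=np.linspace(0,2*np.pi,120)
    def sc(x,y):
        v=0
        for rr,s in ((r-2,1),(r+2.5,-1)):
            q=[proj(p,[x+rr*np.cos(t),y+rr*np.sin(t),z],T) for t in a]; q=np.array(q).astype(np.float32)
            v+=s*np.clip(cv2.remap(g.astype(np.float32),q[None,:,0],q[None,:,1],cv2.INTER_LINEAR),0,400).mean()
        return v
    best=max(((sc(c[0]+i,c[1]+j),c[0]+i,c[1]+j) for i in range(-14,15,2) for j in range(-14,15,2)))
    best=max(((sc(best[1]+i,best[2]+j),best[1]+i,best[2]+j) for i in (-1,0,1) for j in (-1,0,1)))
    return np.round(best,1)
E
python3 - <<'E'
from h import *
T,p=look('c1'); print(rimfit(p,T,(450,229)))
E
```

```text
tool [450.5 229.3 169.9]
tip 0.98 [110, 186] [602.0, 230.5] [225, 225, 224]
tip 0.96 [151, 45] [555.0, 116.7] [115, 76, 44]
tip 0.79 [256, 306] [476.1, 350.9] [150, 150, 150]
tip 0.67 [284, 186] [449.0, 229.6] [191, 189, 189]
rect 0.96 [73.0, 1.0, 183.0, 84.0]
rect 0.85 [38.0, 158.0, 138.0, 244.0]
rect 0.75 [334.0, 2.0, 435.0, 88.0]
rect 0.74 [95.0, 298.0, 170.0, 354.0]
rect 0.73 [215.0, 290.0, 294.0, 378.0]
rect 0.71 [244.0, 155.0, 325.0, 241.0]
[120.3 449.  228. ]
```

View pics/c1.png

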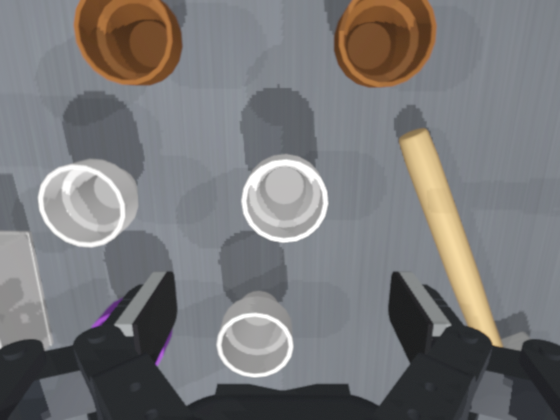

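The wrist view shows white rims at (285,200), (88,205) and (255,345), brown ones at the top, and purple half hidden by the left finger. I take the cup at (285,200).

>>> arm_command(
  rows=[
    {"grip":1,"linear":[1,1,40],"rot":[0,0,0]},
    {"grip":1,"linear":[1,1,90],"rot":[0,0,0]},
    {"grip":1,"linear":[1,1,125],"rot":[0,0,0]},
    {"grip":1,"linear":[1,1,138],"rot":[0,0,0]},
    {"grip":1,"linear":[1,1,138],"rot":[0,0,0]},
    {"grip":0,"linear":[1,1,138],"rot":[0,0,0]},
    {"grip":0,"linear":[1,1,138],"rot":[0,0,0]},
    {"grip":0,"linear":[1,1,138],"rot":[0,0,0]},
    {"grip":0,"linear":[1,1,138],"rot":[0,0,0]},
  ],
)

```text
clock: 19.98
position: [450.3, 229.3, 34.7]
ee_rot: [0.707, -0.707, 0.0, -0.002]
contact_force: [-1.7, -0.8, 6.1]
gripper_width: 61.6
grasp_force: 63.6
```

>>> arm_command(
  rows=[
    {"grip":0,"linear":[0,0,-20],"rot":[0,0,0]},
    {"grip":0,"linear":[0,0,-60],"rot":[0,0,0]},
    {"grip":0,"linear":[0,0,-110],"rot":[0,0,0]},
    {"grip":0,"linear":[0,0,-140],"rot":[0,0,0]},
    {"grip":0,"linear":[0,0,-140],"rot":[0,0,0]},
  ],
)

```text
clock: 20.6
position: [450.6, 229.6, 175.9]
ee_rot: [-0.707, 0.707, -0.0, 0.004]
contact_force: [0.3, 1.0, -2.3]
gripper_width: 61.7
grasp_force: 65.6
```

Run:
```python
from h import *
print(arm.read_state()['gripper_width'])
rows([(540,60,180,-1.57),(564,20,170,-1.57),(564,-50,170,-1.57)])
```

```text
61.71441044206245
[170, -89, -4] [-0.01, 0.01, -0.0]
[210, -113, 5] [-0.01, 0.01, -0.0]
[280, -113, 5] [-0.01, 0.01, -0.0]
```

>>> arm_command(
  rows=[
    {"grip":0,"linear":[40,-20,0],"rot":[0,0,0]},
    {"grip":0,"linear":[80,-45,0],"rot":[0,0,0]},
    {"grip":0,"linear":[120,-70,0],"rot":[0,0,0]},
    {"grip":0,"linear":[160,-95,0],"rot":[0,0,0]},
    {"grip":0,"linear":[200,-113,0],"rot":[0,0,0]},
    {"grip":0,"linear":[200,-113,0],"rot":[0,0,0]},
    {"grip":0,"linear":[200,-113,0],"rot":[0,0,0]},
  ],
)

```text
clock: 21.48
position: [561.5, 28.4, 171.3]
ee_rot: [-0.707, 0.707, 0.001, -0.001]
contact_force: [-0.7, 1.0, -2.2]
gripper_width: 61.5
grasp_force: 65.7
```

Run:
```python
from h import *
T,p=look('n1',q='nest'); print('fit rim75',rimfit(p,T,(564,-50),75),T.round(3)[:3].tolist())
print(arm.read_state()['gripper_width'])
```

```text
tool [561.5  28.4 171.3]
rect 0.82 [53.0, 1.0, 523.0, 210.0]
fit rim75 [ 46.2 564.  -52. ] [[-0.001, -1.0, -0.002, 561.528], [-1.0, 0.001, -0.0, 28.386], [0.0, 0.002, -1.0, 171.265]]
60.81195289578795
```

View pics/n1.png

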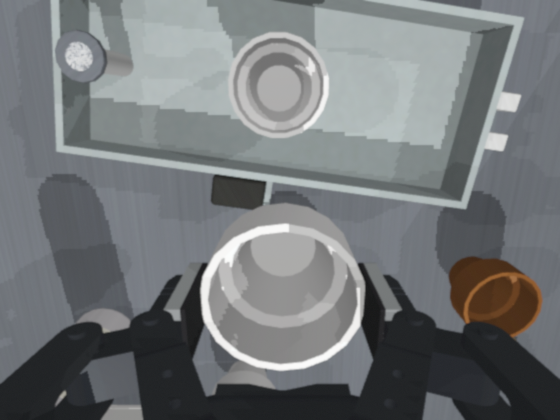

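Run:
```python
from h import *
T=pose(); p=imaging.get_image('wrist'); print(ray(p,(278.5,84),75,T), ray(p,(285,297),171.3+56-34.7,T), T[:3,3])
rows([(564,-51,140,-1.57),(564,-51,92,-1.57),(564,-51,79.7,-1.57)])
```

```text
[564.7870612  -52.87217663  75.        ] [561.47681662  26.62834643 192.6       ] [561.85614658  29.35597193 172.12966785]
[80, -2, 32] [0.0, 0.0, 0.0]
[80, -2, 80] [0.0, 0.0, 0.0]
[80, -2, 93] [0.0, 0.0, 0.0]
```

>>> arm_command(
  rows=[
    {"grip":0,"linear":[40,-3,0],"rot":[0,0,0]},
    {"grip":0,"linear":[79,-3,0],"rot":[0,0,0]},
    {"grip":0,"linear":[79,-3,0],"rot":[0,0,0]},
    {"grip":0,"linear":[79,-3,25],"rot":[0,0,0]},
    {"grip":0,"linear":[79,-3,50],"rot":[0,0,0]},
    {"grip":0,"linear":[79,-3,70],"rot":[0,0,0]},
    {"grip":0,"linear":[79,-3,82],"rot":[0,0,0]},
    {"grip":0,"linear":[79,-3,90],"rot":[0,0,0]},
    {"grip":0,"linear":[79,-3,92],"rot":[0,0,0]},
    {"grip":0,"linear":[79,-3,92],"rot":[0,0,0]},
  ],
)

```text
clock: 22.92
position: [565.8, -50.4, 80.8]
ee_rot: [0.707, -0.707, 0.0, -0.0]
contact_force: [0.4, 0.7, -1.1]
gripper_width: 61.4
grasp_force: 65.7
```

>>> arm_command(
  rows=[
    {"grip":0,"linear":[0,1,1],"rot":[0,0,0]},
    {"grip":0,"linear":[0,1,2],"rot":[0,0,0]},
    {"grip":0,"linear":[0,1,2],"rot":[0,0,0]},
  ],
)

```text
clock: 23.3
position: [564.7, -50.5, 79.7]
ee_rot: [0.707, -0.707, 0.0, -0.0]
contact_force: [-2.9, 1.0, 5.4]
gripper_width: 61.5
grasp_force: 66.2
```

>>> arm_command(
  rows=[
    {"grip":1,"linear":[0,0,0],"rot":[0,0,0]},
    {"grip":1,"linear":[0,0,0],"rot":[0,0,0]},
    {"grip":1,"linear":[0,0,0],"rot":[0,0,0]},
    {"grip":1,"linear":[0,0,0],"rot":[0,0,0]},
    {"grip":1,"linear":[0,0,-30],"rot":[0,0,0]},
    {"grip":1,"linear":[0,0,-90],"rot":[0,0,0]},
    {"grip":1,"linear":[-40,0,-110],"rot":[0,0,0]},
    {"grip":1,"linear":[-80,0,-110],"rot":[0,0,0]},
    {"grip":1,"linear":[-80,0,-110],"rot":[0,0,0]},
  ],
)

```text
clock: 24.42
position: [564.5, 31.5, 188.7]
ee_rot: [0.708, -0.706, 0.0, -0.001]
contact_force: [0.5, -0.1, 1.0]
gripper_width: 85.8
grasp_force: 0.0
```

Run:
```python
from h import *
T,p=look('n2'); print('fit rim101',rimfit(p,T,(564,-51),101))
rows([(601,231,180,-1.57)])
for n in ('side','top'):
    q=imaging.get_image(n); save(q,n+'6')
    print([(round(d['score'],2),ray(q,d['pixel'],0).round()[:2].tolist()) for d in models.tip_of(q,'cup1')[:8]])
a=cv2.imread('pics/n2.png'); b=cv2.imread('pics/side6.png')[170:380,220:430]
cv2.imwrite('pics/m6.png',np.hstack([a[:,100:480],cv2.resize(b,(420,420),interpolation=cv2.INTER_CUBIC)]))
```

```text
tool [564.5  31.5 188.7]
tip 0.86 [296, 261] [550.7, 114.2] [163, 114, 70]
tip 0.8 [281, 85] [566.7, -52.4] [188, 188, 188]
tip 0.76 [249, 358] [600.1, 229.3] [158, 157, 156]
tip 0.55 [463, 265] [384.1, 117.8] [86, 54, 32]
rect 0.93 [443.0, 249.0, 534.0, 324.0]
rect 0.83 [216.0, 344.0, 283.0, 390.0]
rect 0.73 [262.0, 248.0, 334.0, 324.0]
rect 0.58 [230.0, 26.0, 335.0, 138.0]
fit rim101 [ 80.8 565.  -51. ]
[-202, -37, 8] [0.0, -0.0, -0.0]
[(0.91, [587.0, 212.0]), (0.71, [381.0, 115.0]), (0.66, [544.0, 109.0]), (0.59, [473.0, 363.0]), (0.58, [598.0, -26.0]), (0.55, [594.0, 364.0])]
[(0.81, [546.0, 116.0]), (0.8, [583.0, -47.0]), (0.72, [477.0, 366.0]), (0.69, [686.0, -64.0]), (0.61, [578.0, 352.0])]
```

View pics/m6.png

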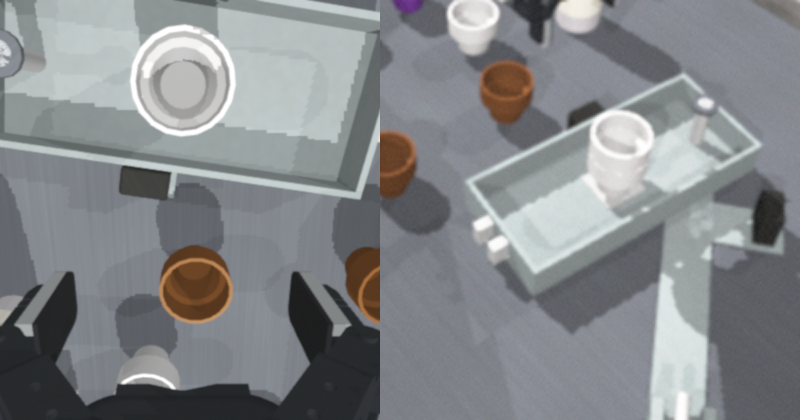

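The first cup is nested upright, with its rim centred at (183,80) in the left panel. Next, the cup near (600,230).

>>> arm_command(
  rows=[
    {"grip":1,"linear":[-50,-9,0],"rot":[0,0,0]},
    {"grip":1,"linear":[-100,-18,5],"rot":[0,0,0]},
    {"grip":1,"linear":[-150,-27,10],"rot":[0,0,0]},
    {"grip":1,"linear":[-200,-37,18],"rot":[0,0,0]},
    {"grip":1,"linear":[-200,-37,18],"rot":[0,0,0]},
    {"grip":1,"linear":[-200,-37,18],"rot":[0,0,0]},
  ],
)

```text
clock: 25.52
position: [601.2, 228.8, 169.9]
ee_rot: [-0.707, 0.707, 0.0, -0.001]
contact_force: [-0.9, -0.6, 0.9]
gripper_width: 85.4
grasp_force: 0.0
```

Run:
```python
from h import *
T,p=look('c2'); f=rimfit(p,T,(601,231)); print(f, p['frame'][tuple(proj(p,[f[1]+30,f[2],56],T).round().astype(int)[::-1])])
rows([(f[1],f[2],34,-1.57)])
```

```text
tool [601.2 228.8 169.9]
tip 0.9 [557, 49] [384.2, 117.9] [86, 54, 32]
tip 0.88 [302, 311] [582.4, 356.0] [96, 48, 123]
tip 0.81 [342, 49] [553.9, 118.0] [118, 79, 47]
tip 0.74 [284, 185] [599.5, 228.5] [191, 190, 189]
rect 0.92 [308.0, 4.0, 406.0, 87.0]
rect 0.9 [388.0, 302.0, 467.0, 369.0]
rect 0.85 [531.0, 17.0, 560.0, 83.0]
rect 0.71 [244.0, 160.0, 332.0, 244.0]
rect 0.69 [269.0, 292.0, 343.0, 376.0]
[120.8 599.  232. ] [255 255 255]
[-4, 2, 137] [-0.0, 0.0, -0.0]
```

>>> arm_command(
  rows=[
    {"grip":1,"linear":[-2,2,40],"rot":[0,0,0]},
    {"grip":1,"linear":[-2,2,90],"rot":[0,0,0]},
    {"grip":1,"linear":[-2,2,125],"rot":[0,0,0]},
    {"grip":1,"linear":[-2,2,137],"rot":[0,0,0]},
    {"grip":1,"linear":[-2,2,137],"rot":[0,0,0]},
    {"grip":0,"linear":[-2,2,137],"rot":[0,0,0]},
    {"grip":0,"linear":[-2,2,137],"rot":[0,0,0]},
    {"grip":0,"linear":[-2,2,137],"rot":[0,0,0]},
    {"grip":0,"linear":[-2,2,137],"rot":[0,0,0]},
  ],
)

```text
clock: 26.8
position: [600.9, 232.4, 36.0]
ee_rot: [0.707, -0.707, 0.001, -0.002]
contact_force: [0.4, 0.3, 6.6]
gripper_width: 60.3
grasp_force: 65.4
```

>>> arm_command(
  rows=[
    {"grip":0,"linear":[0,0,-20],"rot":[0,0,0]},
    {"grip":0,"linear":[0,0,-60],"rot":[0,0,0]},
    {"grip":0,"linear":[0,0,-110],"rot":[0,0,0]},
    {"grip":0,"linear":[0,0,-150],"rot":[0,0,0]},
    {"grip":0,"linear":[50,10,-150],"rot":[0,0,0]},
    {"grip":0,"linear":[100,20,-150],"rot":[0,0,0]},
    {"grip":0,"linear":[150,30,-150],"rot":[0,0,0]},
    {"grip":0,"linear":[200,34,-150],"rot":[0,0,0]},
    {"grip":0,"linear":[200,34,-150],"rot":[0,0,0]},
    {"grip":0,"linear":[200,34,-150],"rot":[0,0,0]},
  ],
)

```text
clock: 28.05
position: [565.4, 31.5, 183.7]
ee_rot: [-0.707, 0.707, -0.0, 0.0]
contact_force: [0.1, 0.6, -0.4]
gripper_width: 60.2
grasp_force: 65.1
```

```bash
cat >> h.py <<'E'
def held(p,T,zt):
    "rim centre of the held cup relative to TCP (rim at TCP+22)"
    return rimfit(p,T,T[:2,3],T[2,3]+zt)[1:]-T[:2,3]
E
python3 - <<'E'
from h import *
T,p=look('n3'); print('stack',rimfit(p,T,(565,-51.5),101),'held',held(p,T,22))
print(arm.read_state()['gripper_width'])
E
```

```text
tool [565.4  31.5 183.7]
tip 0.8 [464, 268] [386.7, 119.5] [79, 49, 28]
tip 0.77 [280, 243] [568.0, 92.5] [174, 174, 173]
tip 0.61 [280, 89] [567.4, -49.0] [177, 177, 176]
rect 0.94 [230.0, 25.0, 341.0, 137.0]
rect 0.6 [447.0, 250.0, 539.0, 328.0]
rect 0.39 [106.0, 397.0, 141.0, 419.0]
stack [ 44.  565.  -51.5] held [-0.03995564 -1.01674558]
60.40908318387964
```

>>> arm_command(
  rows=[
    {"grip":0,"linear":[40,0,0],"rot":[0,0,0]},
    {"grip":0,"linear":[82,0,0],"rot":[0,0,0]},
    {"grip":0,"linear":[82,0,0],"rot":[0,0,0]},
    {"grip":0,"linear":[82,0,25],"rot":[0,0,0]},
    {"grip":0,"linear":[82,0,48],"rot":[0,0,0]},
    {"grip":0,"linear":[82,0,62],"rot":[0,0,0]},
    {"grip":0,"linear":[82,0,72],"rot":[0,0,0]},
    {"grip":0,"linear":[82,0,76],"rot":[0,0,0]},
    {"grip":0,"linear":[82,0,77],"rot":[0,0,0]},
    {"grip":0,"linear":[82,0,77],"rot":[0,0,0]},
  ],
)

```text
clock: 29.45
position: [565.9, -50.4, 107.0]
ee_rot: [0.707, -0.707, 0.001, -0.001]
contact_force: [-0.2, 0.2, 0.3]
gripper_width: 59.8
grasp_force: 65.2
```

>>> arm_command(
  rows=[
    {"grip":0,"linear":[0,0,1],"rot":[0,0,0]},
    {"grip":0,"linear":[0,0,2],"rot":[0,0,0]},
    {"grip":0,"linear":[0,0,2],"rot":[0,0,0]},
  ],
)

```text
clock: 29.82
position: [566.0, -50.4, 106.9]
ee_rot: [0.707, -0.707, 0.001, -0.001]
contact_force: [-4.0, 2.6, 10.7]
gripper_width: 60.2
grasp_force: 66.3
```

>>> arm_command(
  rows=[
    {"grip":1,"linear":[0,0,0],"rot":[0,0,0]},
    {"grip":1,"linear":[0,0,0],"rot":[0,0,0]},
    {"grip":1,"linear":[0,0,0],"rot":[0,0,0]},
    {"grip":1,"linear":[0,0,0],"rot":[0,0,0]},
    {"grip":1,"linear":[0,0,-30],"rot":[0,0,0]},
    {"grip":1,"linear":[0,0,-80],"rot":[0,0,0]},
    {"grip":1,"linear":[-40,0,-100],"rot":[0,0,0]},
    {"grip":1,"linear":[-80,0,-100],"rot":[0,0,0]},
    {"grip":1,"linear":[-80,0,-100],"rot":[0,0,0]},
  ],
)

```text
clock: 30.95
position: [565.4, 31.5, 204.5]
ee_rot: [0.708, -0.706, 0.0, -0.0]
contact_force: [-0.4, -0.7, -0.2]
gripper_width: 85.5
grasp_force: 0.0
```

Run:
```python
from h import *
T,p=look('n4'); print('fit rim127',rimfit(p,T,(565,-51),127), 'at101',rimfit(p,T,(565,-51),101))
rows([(476,358,180,-1.57)])
for n in ('side','top'):
    q=imaging.get_image(n); save(q,n+'7')
    print([(round(d['score'],2),ray(q,d['pixel'],0).round()[:2].tolist()) for d in models.tip_of(q,'cup1')[:8]])
```

```text
tool [565.4  31.5 204.5]
tip 0.91 [454, 256] [386.7, 115.4] [86, 54, 32]
tip 0.83 [282, 87] [566.5, -51.1] [189, 188, 188]
tip 0.66 [297, 257] [550.1, 116.6] [108, 68, 36]
rect 0.89 [439.0, 242.0, 523.0, 314.0]
rect 0.7 [228.0, 22.0, 340.0, 138.0]
rect 0.62 [264.0, 240.0, 330.0, 314.0]
fit rim127 [ 74.9 567.  -50. ] at101 [ 35.5 563.  -47. ]
[-329, 89, 24] [0.0, -0.0, -0.0]
[(0.88, [543.0, 104.0]), (0.82, [385.0, 117.0]), (0.72, [614.0, -20.0]), (0.7, [604.0, -26.0]), (0.64, [593.0, 372.0]), (0.6, [466.0, 357.0])]
[(0.96, [475.0, 359.0]), (0.94, [582.0, 355.0]), (0.58, [580.0, -55.0]), (0.52, [551.0, 117.0]), (0.51, [579.0, -50.0])]
```

>>> arm_command(
  rows=[
    {"grip":1,"linear":[-55,15,0],"rot":[0,0,0]},
    {"grip":1,"linear":[-110,30,5],"rot":[0,0,0]},
    {"grip":1,"linear":[-165,45,10],"rot":[0,0,0]},
    {"grip":1,"linear":[-220,60,15],"rot":[0,0,0]},
    {"grip":1,"linear":[-275,75,20],"rot":[0,0,0]},
    {"grip":1,"linear":[-327,89,34],"rot":[0,0,0]},
    {"grip":1,"linear":[-327,89,34],"rot":[0,0,0]},
    {"grip":1,"linear":[-327,89,34],"rot":[0,0,0]},
  ],
)

```text
clock: 32.3
position: [476.5, 356.0, 170.1]
ee_rot: [-0.707, 0.707, -0.0, -0.0]
contact_force: [-0.8, -0.3, 0.7]
gripper_width: 85.4
grasp_force: 0.0
```

Run:
```python
from h import *
T,p=look('c3'); f=rimfit(p,T,(475,359)); print(f, p['frame'][tuple(proj(p,[f[1]+30,f[2],56],T).round().astype(int)[::-1])])
rows([(f[1],f[2],34,-1.57)])
```

```text
tool [476.5 356.  170.1]
tip 0.64 [285, 182] [474.4, 352.8] [196, 195, 194]
tip 0.58 [161, 184] [583.3, 355.3] [121, 61, 153]
rect 0.87 [98.0, 152.0, 190.0, 237.0]
rect 0.63 [245.0, 150.0, 330.0, 240.0]
[116.3 474.  353. ] [255 255 255]
[2, 3, 137] [-0.0, 0.0, -0.0]
```

View pics/c3.png

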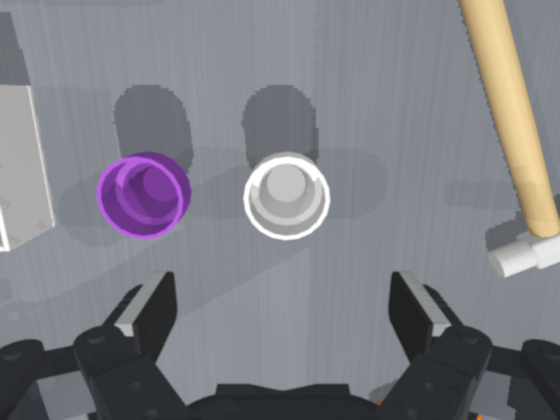

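The white cup is centred at (287,197), with clearance to the purple one at (144,195).

>>> arm_command(
  rows=[
    {"grip":1,"linear":[2,2,40],"rot":[0,0,0]},
    {"grip":1,"linear":[2,2,90],"rot":[0,0,0]},
    {"grip":1,"linear":[2,2,125],"rot":[0,0,0]},
    {"grip":1,"linear":[2,2,137],"rot":[0,0,0]},
    {"grip":1,"linear":[2,2,137],"rot":[0,0,0]},
    {"grip":0,"linear":[2,2,137],"rot":[0,0,0]},
    {"grip":0,"linear":[2,2,137],"rot":[0,0,0]},
    {"grip":0,"linear":[2,2,137],"rot":[0,0,0]},
    {"grip":0,"linear":[2,2,137],"rot":[0,0,0]},
  ],
)

```text
clock: 33.58
position: [475.5, 355.7, 35.6]
ee_rot: [0.707, -0.707, 0.0, -0.002]
contact_force: [-0.0, -0.2, 6.7]
gripper_width: 59.9
grasp_force: 66.3
```

>>> arm_command(
  rows=[
    {"grip":0,"linear":[0,0,-20],"rot":[0,0,0]},
    {"grip":0,"linear":[0,0,-60],"rot":[0,0,0]},
    {"grip":0,"linear":[0,0,-110],"rot":[0,0,0]},
    {"grip":0,"linear":[0,0,-165],"rot":[0,0,0]},
    {"grip":0,"linear":[55,-15,-180],"rot":[0,0,0]},
    {"grip":0,"linear":[110,-30,-180],"rot":[0,0,0]},
    {"grip":0,"linear":[165,-45,-180],"rot":[0,0,0]},
    {"grip":0,"linear":[220,-60,-180],"rot":[0,0,0]},
    {"grip":0,"linear":[275,-77,-180],"rot":[0,0,0]},
    {"grip":0,"linear":[325,-91,-180],"rot":[0,0,0]},
  ],
)

```text
clock: 34.83
position: [565.3, 27.6, 213.6]
ee_rot: [-0.707, 0.707, 0.0, 0.0]
contact_force: [1.4, -0.5, -0.2]
gripper_width: 59.8
grasp_force: 65.7
```

>>> arm_command(
  rows=[
    {"grip":0,"linear":[0,0,0],"rot":[0,0,0]},
    {"grip":0,"linear":[0,0,0],"rot":[0,0,0]},
  ],
)

```text
clock: 35.08
position: [565.0, 29.4, 213.3]
ee_rot: [-0.707, 0.707, 0.0, 0.0]
contact_force: [-0.6, 1.2, -1.7]
gripper_width: 60.2
grasp_force: 65.6
```

Run:
```python
from h import *
T,p=look('n5'); print('stack',rimfit(p,T,(565,-51.5),127),'held',held(p,T,20))
print(arm.read_state()['gripper_width'])
```

```text
tool [565.   29.4 213.3]
tip 0.81 [280, 90] [567.7, -51.1] [179, 178, 178]
tip 0.67 [281, 242] [566.5, 101.6] [176, 175, 175]
tip 0.61 [450, 257] [385.9, 119.5] [79, 49, 28]
tip 0.55 [447, 198] [397.8, 53.9] [83, 86, 91]
rect 0.92 [203.0, 199.0, 365.0, 365.0]
rect 0.9 [433.0, 240.0, 517.0, 313.0]
rect 0.73 [226.0, 29.0, 336.0, 140.0]
stack [ 45.9 566.  -50.5] held [ 0.95501669 -2.01882513]
59.98040098567494
```

View pics/n5.png

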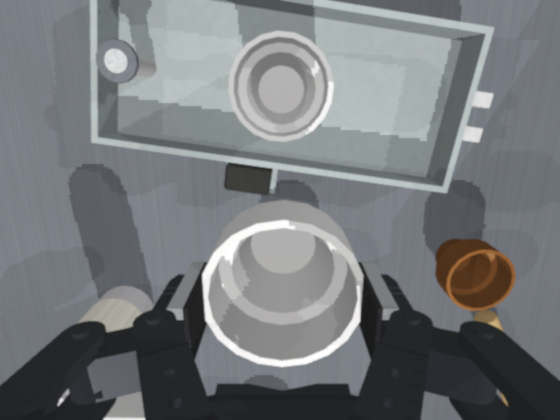

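The cup is held squarely, and the two-cup stack is centred at (281,86). Lowering it in.

>>> arm_command(
  rows=[
    {"grip":0,"linear":[40,0,0],"rot":[0,0,0]},
    {"grip":0,"linear":[79,0,0],"rot":[0,0,0]},
    {"grip":0,"linear":[79,0,0],"rot":[0,0,0]},
    {"grip":0,"linear":[79,0,25],"rot":[0,0,0]},
    {"grip":0,"linear":[79,0,50],"rot":[0,0,0]},
    {"grip":0,"linear":[79,0,66],"rot":[0,0,0]},
    {"grip":0,"linear":[79,0,76],"rot":[0,0,0]},
    {"grip":0,"linear":[79,0,80],"rot":[0,0,0]},
    {"grip":0,"linear":[79,0,82],"rot":[0,0,0]},
    {"grip":0,"linear":[79,0,82],"rot":[0,0,0]},
  ],
)

```text
clock: 36.48
position: [566.0, -49.4, 132.5]
ee_rot: [0.707, -0.707, 0.001, -0.001]
contact_force: [-1.1, 0.9, 3.7]
gripper_width: 60.0
grasp_force: 65.9
```

>>> arm_command(
  rows=[
    {"grip":0,"linear":[0,0,1],"rot":[0,0,0]},
    {"grip":1,"linear":[0,0,0],"rot":[0,0,0]},
    {"grip":1,"linear":[0,0,0],"rot":[0,0,0]},
    {"grip":1,"linear":[0,0,0],"rot":[0,0,0]},
    {"grip":1,"linear":[0,0,0],"rot":[0,0,0]},
    {"grip":1,"linear":[0,0,-40],"rot":[0,0,0]},
    {"grip":1,"linear":[0,0,-90],"rot":[0,0,0]},
    {"grip":1,"linear":[-50,0,-100],"rot":[0,0,0]},
    {"grip":1,"linear":[-100,0,-100],"rot":[0,0,0]},
    {"grip":1,"linear":[-100,0,-100],"rot":[0,0,0]},
  ],
)

```text
clock: 37.72
position: [565.4, 53.2, 231.4]
ee_rot: [0.708, -0.706, -0.0, -0.0]
contact_force: [-0.1, -0.6, -0.1]
gripper_width: 85.7
grasp_force: 0.0
```

Run:
```python
from h import *
T,p=look('n6'); print('fit rim153',rimfit(p,T,(565,-51),153))
q=imaging.get_image('top');save(q,'top8');q=imaging.get_image('side'); save(q,'side8')
for n in (1,2,3): print(n,proj(q,[565.5,-51,75+26*n]).round(1))
a=cv2.imread('pics/n6.png')[:,100:480]; b=cv2.imread('pics/side8.png')[110:320,200:410]
cv2.imwrite('pics/m8.png',np.hstack([a,cv2.resize(b,(420,420),interpolation=cv2.INTER_CUBIC)]))
print(arm.read_state()['joints'].round(2))
```

```text
tool [565.4  53.2 231.4]
tip 0.72 [292, 226] [555.4, 114.4] [112, 72, 39]
tip 0.56 [283, 55] [565.8, -58.5] [194, 193, 193]
tip 0.55 [447, 232] [385.1, 120.6] [90, 57, 32]
rect 0.88 [430.0, 213.0, 509.0, 281.0]
rect 0.85 [262.0, 212.0, 330.0, 280.0]
rect 0.65 [225.0, 0.0, 341.0, 101.0]
fit rim153 [ 52.6 566.  -51. ]
1 [340.6 236.3]
2 [342.2 227.9]
3 [343.8 219.2]
[ 0.37  0.29 -0.14  0.   -1.15 -0.37]
```

View pics/m8.png

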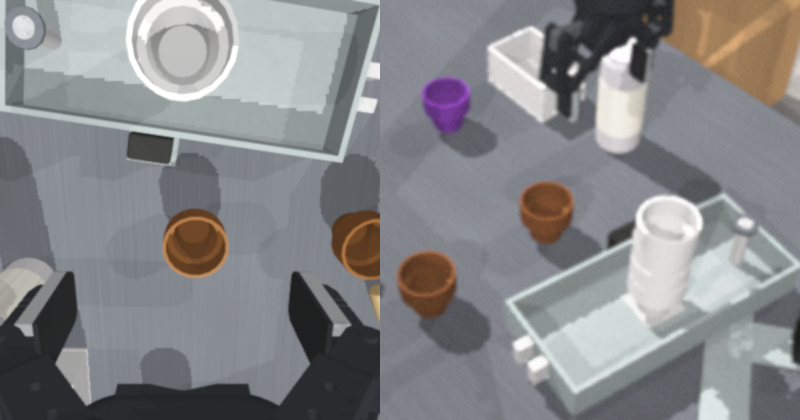

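Three cups are stacked upright and no white cup is left on the bench; the side panel shows the stack at (660,255). Now to the outside of the +y wall.

Run:
```python
from h import *
h=YAW-np.pi-.8
rows([(*tray(-238,112,.8),200,h),(*tray(-238,112,.8),30,h)]); print(tray(-238,112,.8))
```

```text
[-28, 101, 31] [0.0, -0.0, 1.71]
[-28, 101, 201] [0.0, -0.0, 1.71]
[464.68074653  77.21385973]
```

>>> arm_command(
  rows=[
    {"grip":0,"linear":[-5,15,5],"rot":[0,0,0.18]},
    {"grip":0,"linear":[-10,30,10],"rot":[0,0,0.36]},
    {"grip":0,"linear":[-15,45,15],"rot":[0,0,0.54]},
    {"grip":0,"linear":[-20,60,20],"rot":[0,0,0.72]},
    {"grip":0,"linear":[-24,75,25],"rot":[0,0,0.9]},
    {"grip":0,"linear":[-28,90,30],"rot":[0,0,1.08]},
    {"grip":0,"linear":[-28,101,30],"rot":[0,0,1.26]},
    {"grip":0,"linear":[-28,101,30],"rot":[0,0,1.44]},
    {"grip":0,"linear":[-28,101,30],"rot":[0,0,1.6]},
    {"grip":0,"linear":[-28,101,30],"rot":[0,0,1.71]},
  ],
)

```text
clock: 39.22
position: [464.4, 77.5, 201.4]
ee_rot: [0.072, 0.997, -0.0, 0.0]
contact_force: [-0.2, -0.0, 0.1]
gripper_width: -0.1
grasp_force: 0.0
```

>>> arm_command(
  rows=[
    {"grip":0,"linear":[0,0,0],"rot":[0,0,0]},
    {"grip":0,"linear":[0,0,40],"rot":[0,0,0]},
    {"grip":0,"linear":[0,0,80],"rot":[0,0,0]},
    {"grip":0,"linear":[0,0,120],"rot":[0,0,0]},
    {"grip":0,"linear":[0,0,150],"rot":[0,0,0]},
    {"grip":0,"linear":[0,0,168],"rot":[0,0,0]},
    {"grip":0,"linear":[0,0,171],"rot":[0,0,0]},
    {"grip":0,"linear":[0,0,171],"rot":[0,0,0]},
  ],
)

```text
clock: 40.22
position: [464.8, 78.4, 30.7]
ee_rot: [0.069, 0.998, 0.0, 0.0]
contact_force: [0.0, -0.6, -0.1]
gripper_width: -0.1
grasp_force: 0.0
```

Run:
```python
from h import *
h0=YAW-np.pi
s=arm.read_state(); print(s['contact_force'].round(1),s['joints'].round(2))
T=rows([(*tray(-238,y,t),30,h0-t) for t,y in ((.8,105),(.8,95),(.8,87),(.8,81),(.77,80),(.74,80),(.7,80),(.66,80),(.62,80),(.58,80))]); print()
T=rows([(*tray(-238,80,t),30,h0-t) for t in np.arange(.54,.17,-.04)],T);print()
T=rows([(*tray(-238,80,t),30,h0-t) for t in (.14,.1,.06,.03,.01,-.01,-.03)],T)
```

```text
[ 0.  -0.6 -0.1] [ 0.51  0.39 -0.61  0.   -0.57 -2.22]
[0, -8, 1] [0.0, 0.0, 0.01]
[0, -18, 1] [0.0, 0.0, 0.01]
[0, -26, 1] [0.0, 0.0, 0.01]
[0, -32, 1] [0.0, 0.0, 0.01]
[3, -40, 1] [0.0, 0.0, -0.02]
[5, -48, 1] [0.0, 0.0, -0.05]
[7, -57, 1] [0.0, 0.0, -0.09]
[9, -67, 1] [0.0, 0.0, -0.13]
[11, -77, 1] [0.0, 0.0, -0.17]
[12, -87, 1] [0.0, 0.0, -0.21]

[3, -10, 0] [0.0, 0.0, -0.04]
[6, -19, 0] [0.0, 0.0, -0.08]
[8, -29, 0] [0.0, 0.0, -0.12]
[10, -39, 0] [0.0, 0.0, -0.16]
[11, -49, 0] [0.0, 0.0, -0.2]
[12, -59, 0] [0.0, 0.0, -0.24]
[13, -69, 0] [0.0, 0.0, -0.28]
[13, -79, 0] [0.0, 0.0, -0.32]
[13, -89, 0] [0.0, 0.0, -0.36]
[12, -99, 0] [0.0, 0.0, -0.4]

[3, -10, 0] [0.0, 0.0, -0.04]
[6, -19, 0] [0.0, 0.0, -0.08]
[8, -29, 0] [0.0, 0.0, -0.12]
[9, -36, 0] [0.0, 0.0, -0.15]
[10, -41, 0] [0.0, 0.0, -0.17]
[11, -46, 0] [0.0, 0.0, -0.19]
[11, -51, 0] [0.0, 0.0, -0.21]
```

>>> arm_command(
  rows=[
    {"grip":0,"linear":[0,-8,0],"rot":[0,0,0]},
    {"grip":0,"linear":[0,-18,0],"rot":[0,0,0]},
    {"grip":0,"linear":[0,-26,0],"rot":[0,0,0]},
    {"grip":0,"linear":[0,-32,0],"rot":[0,0,0]},
    {"grip":0,"linear":[3,-40,0],"rot":[0,0,-0.02]},
    {"grip":0,"linear":[5,-48,0],"rot":[0,0,-0.05]},
    {"grip":0,"linear":[7,-57,0],"rot":[0,0,-0.09]},
    {"grip":0,"linear":[9,-67,0],"rot":[0,0,-0.13]},
    {"grip":0,"linear":[11,-77,0],"rot":[0,0,-0.17]},
    {"grip":0,"linear":[12,-87,0],"rot":[0,0,-0.21]},
  ],
)

```text
clock: 41.48
position: [440.2, -6.3, 30.4]
ee_rot: [-0.036, 0.999, 0.0, 0.0]
contact_force: [-1.3, 2.0, 1.4]
gripper_width: -0.0
grasp_force: 1.0
```

>>> arm_command(
  rows=[
    {"grip":0,"linear":[3,-10,0],"rot":[0,0,-0.04]},
    {"grip":0,"linear":[6,-19,0],"rot":[0,0,-0.08]},
    {"grip":0,"linear":[8,-29,0],"rot":[0,0,-0.12]},
    {"grip":0,"linear":[10,-39,0],"rot":[0,0,-0.16]},
    {"grip":0,"linear":[11,-49,0],"rot":[0,0,-0.2]},
    {"grip":0,"linear":[12,-59,0],"rot":[0,0,-0.24]},
    {"grip":0,"linear":[13,-69,0],"rot":[0,0,-0.28]},
    {"grip":0,"linear":[13,-79,0],"rot":[0,0,-0.32]},
    {"grip":0,"linear":[13,-89,0],"rot":[0,0,-0.36]},
    {"grip":0,"linear":[12,-99,0],"rot":[0,0,-0.4]},
  ],
)

```text
clock: 42.72
position: [434.8, -106.0, 30.3]
ee_rot: [-0.234, 0.972, 0.0, -0.0]
contact_force: [-0.9, 1.2, 1.6]
gripper_width: -0.1
grasp_force: 0.9
```

Run:
```python
from h import *
h0=YAW-np.pi
T=rows([(*tray(-238,80,t),30,h0-t) for t in (.14,.1,.06,.03,.01,-.01,-.03)])
p=imaging.get_image('wrist'); print([(round(d['score'],2),np.round(d['pixel']).tolist(),ray(p,d['pixel'],55,pose()).round(1)[:2].tolist()) for d in models.tip_of(p,'corner_a')[:3]]); print('pred',tray(-270,-65,.18),tray(-270,65,.18))
```

```text
[2, -10, 0] [0.0, -0.0, -0.04]
[5, -20, 0] [0.0, -0.0, -0.08]
[7, -29, 0] [0.0, -0.0, -0.12]
[8, -37, 0] [0.0, -0.0, -0.15]
[9, -42, 0] [0.0, -0.0, -0.17]
[10, -47, 0] [0.0, -0.0, -0.19]
[10, -52, 0] [0.0, -0.0, -0.21]
[(0.65, [245.0, 229.0], [414.0, -132.4])]
pred [ 473.61796423 -249.28540764] [ 414.1639661  -133.67735383]
```

Tracking as predicted. Finishing to the home stop, slowly.

>>> arm_command(
  rows=[
    {"grip":0,"linear":[2,-10,0],"rot":[0,0,-0.04]},
    {"grip":0,"linear":[5,-20,0],"rot":[0,0,-0.08]},
    {"grip":0,"linear":[7,-29,0],"rot":[0,0,-0.12]},
    {"grip":0,"linear":[8,-34,0],"rot":[0,0,-0.15]},
    {"grip":0,"linear":[9,-38,0],"rot":[0,0,-0.17]},
    {"grip":0,"linear":[10,-42,0],"rot":[0,0,-0.18]},
    {"grip":0,"linear":[10,-45,0],"rot":[0,0,-0.18]},
    {"grip":0,"linear":[10,-48,0],"rot":[0,0,-0.18]},
    {"grip":0,"linear":[10,-48,0],"rot":[0,0,-0.18]},
  ],
)

```text
clock: 43.95
position: [446.7, -151.5, 30.1]
ee_rot: [-0.319, 0.948, 0.001, -0.001]
contact_force: [-4.7, 11.4, 3.4]
gripper_width: 0.2
grasp_force: 6.1
```

>>> arm_command(
  rows=[
    {"grip":0,"linear":[0,-2,0],"rot":[0,0,0]},
    {"grip":0,"linear":[0,-4,0],"rot":[0,0,0]},
    {"grip":0,"linear":[0,-4,0],"rot":[0,0,0]},
  ],
)

```text
clock: 44.32
position: [446.7, -151.9, 30.1]
ee_rot: [-0.319, 0.948, 0.004, -0.003]
contact_force: [-10.3, 29.7, 12.5]
gripper_width: -0.1
grasp_force: 15.5
```

Run:
```python
from h import *
h=.66-np.pi; u=np.array([np.cos(.66),np.sin(.66)]); K=np.array([354.4,-323])
S=K-36*u; print(S)
rows([(*S,180,h),(*S,67,h)])
```

```text
[ 325.96027967 -345.07220667]
[214, -79, -150] [0.01, -0.0, -0.01]
[213, -80, -37] [0.01, -0.0, -0.01]
```

>>> arm_command(
  rows=[
    {"grip":0,"linear":[0,15,0],"rot":[0,0,0]},
    {"grip":0,"linear":[0,40,0],"rot":[0,0,0]},
    {"grip":0,"linear":[0,40,-50],"rot":[0,0,0]},
    {"grip":0,"linear":[0,40,-100],"rot":[0,0,0]},
    {"grip":0,"linear":[0,40,-150],"rot":[0,0,0]},
    {"grip":0,"linear":[60,0,-150],"rot":[0,0,0]},
    {"grip":0,"linear":[120,-40,-150],"rot":[0,0,0]},
    {"grip":0,"linear":[120,-40,-150],"rot":[0,0,0]},
  ],
)

```text
clock: 45.32
position: [378.7, -263.2, 180.7]
ee_rot: [-0.318, 0.948, -0.001, 0.001]
contact_force: [0.7, -1.3, 0.4]
gripper_width: -0.3
grasp_force: 0.0
```

Run:
```python
from h import *
T=pose(); print(T[:3,3]); p=imaging.get_image('wrist'); save(p,'k1')
for d in models.tip_of(p,'knob')[:2]: print(d['score'],d['pixel'],ray(p,d['pixel'],80,T).round(1))
h=.66-np.pi; u=np.array([np.cos(.66),np.sin(.66)]); K=np.array([354.4,-323])
S=K-36*u
rows([(*S,180,h),(*S,67,h)]); print(arm.read_state()['joints'].round(2))
```

```text
[ 378.74349708 -263.19802781  180.74248389]
0.61 [233.0, 125.7] [ 354.1 -323.2   80. ]
[92, -34, 0] [-0.0, 0.0, -0.01]
[92, -34, 113] [-0.0, 0.0, -0.01]
[-0.25  0.15 -0.46  0.   -0.96 -0.67]
```

View pics/k1.png

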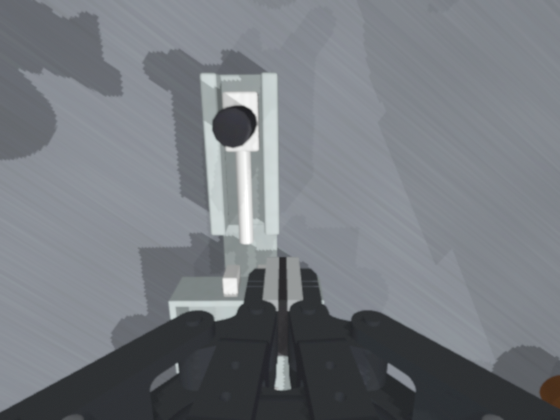

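The knob is at (233,126), which agrees with (354,-323). Going beyond it and pushing it home.

>>> arm_command(
  rows=[
    {"grip":0,"linear":[45,-17,0],"rot":[0,0,-0.01]},
    {"grip":0,"linear":[92,-34,0],"rot":[0,0,-0.01]},
    {"grip":0,"linear":[92,-34,0],"rot":[0,0,-0.01]},
    {"grip":0,"linear":[92,-34,40],"rot":[0,0,-0.01]},
    {"grip":0,"linear":[92,-34,80],"rot":[0,0,-0.01]},
    {"grip":0,"linear":[92,-34,112],"rot":[0,0,-0.01]},
    {"grip":0,"linear":[92,-34,112],"rot":[0,0,-0.01]},
  ],
)

```text
clock: 46.3
position: [326.3, -341.8, 66.6]
ee_rot: [-0.325, 0.946, 0.002, -0.002]
contact_force: [-0.3, 0.2, 0.3]
gripper_width: -0.2
grasp_force: 0.0
```

>>> arm_command(
  rows=[
    {"grip":0,"linear":[-8,0,0],"rot":[0,0,0]},
    {"grip":0,"linear":[-14,0,0],"rot":[0,0,0]},
    {"grip":0,"linear":[-20,0,0],"rot":[0,0,0]},
    {"grip":0,"linear":[-26,0,0],"rot":[0,0,0]},
    {"grip":0,"linear":[-32,0,0],"rot":[0,0,0]},
    {"grip":0,"linear":[-38,0,0],"rot":[0,0,0]},
    {"grip":0,"linear":[-44,0,0],"rot":[0,0,0]},
    {"grip":0,"linear":[-48,0,0],"rot":[0,0,0]},
    {"grip":0,"linear":[-52,0,0],"rot":[0,0,0]},
    {"grip":0,"linear":[-52,0,0],"rot":[0,0,0]},
  ],
)

```text
clock: 47.55
position: [368.3, -311.1, 68.1]
ee_rot: [-0.324, 0.946, 0.0, 0.0]
contact_force: [-0.9, 0.0, -0.7]
gripper_width: -0.3
grasp_force: 0.0
```

>>> arm_command(
  rows=[
    {"grip":0,"linear":[-2,0,0],"rot":[0,0,0]},
    {"grip":0,"linear":[-5,0,0],"rot":[0,0,0]},
    {"grip":0,"linear":[-8,0,0],"rot":[0,0,0]},
    {"grip":0,"linear":[-8,0,0],"rot":[0,0,0]},
  ],
)

```text
clock: 48.05
position: [374.3, -306.3, 68.1]
ee_rot: [-0.324, 0.946, 0.0, -0.0]
contact_force: [-0.2, -0.3, -0.4]
gripper_width: -0.1
grasp_force: 0.5
```

>>> arm_command(
  rows=[
    {"grip":0,"linear":[-2,0,0],"rot":[0,0,0]},
    {"grip":0,"linear":[-4,0,0],"rot":[0,0,0]},
    {"grip":0,"linear":[-6,0,0],"rot":[0,0,0]},
    {"grip":0,"linear":[-6,0,0],"rot":[0,0,0]},
  ],
)

```text
clock: 48.55
position: [374.5, -305.7, 68.2]
ee_rot: [-0.324, 0.946, 0.0, -0.005]
contact_force: [-13.0, -22.4, 0.4]
gripper_width: -0.3
grasp_force: 12.2
```

Run:
```python
from h import *
T=pose(); print(T[:3,3]); p=imaging.get_image('wrist'); save(p,'k2'); print(arm.read_state()['contact_force'])
for q in (imaging.get_image('top'),imaging.get_image('side')):
  print([(d['score'],ray(q,d['pixel'],80).round(1)) for d in models.tip_of(q,'knob')[:2]])
```

```text
[ 374.49352905 -305.68267284   68.1854293 ]
[-13.31955586 -22.95498496   0.26704375]
[(0.42, array([ 395.2, -292.8,   80. ]))]
[]
```

View pics/k2.png

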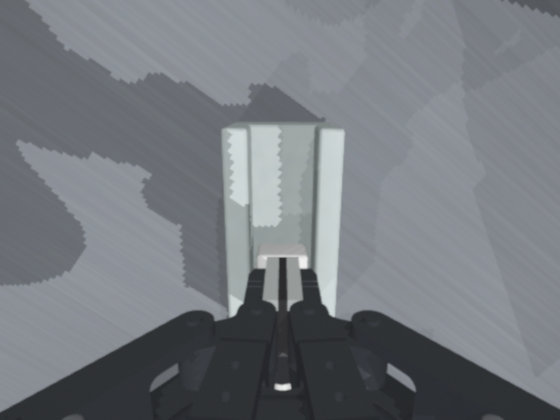

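Travel from drawn to this hard stop is about 50 mm, so the lock is fully home. Backing off and checking.

>>> arm_command(
  rows=[
    {"grip":0,"linear":[15,0,0],"rot":[0,0,0]},
    {"grip":0,"linear":[30,0,0],"rot":[0,0,0]},
    {"grip":0,"linear":[30,0,-50],"rot":[0,0,0]},
    {"grip":0,"linear":[30,0,-100],"rot":[0,0,0]},
    {"grip":0,"linear":[0,20,-140],"rot":[0,0,0]},
    {"grip":0,"linear":[-5,60,-160],"rot":[0,0,0]},
    {"grip":0,"linear":[-5,110,-160],"rot":[0,0,0]},
    {"grip":0,"linear":[-5,140,-160],"rot":[0,0,0]},
    {"grip":0,"linear":[-5,140,-160],"rot":[0,0,0]},
    {"grip":0,"linear":[-5,140,-160],"rot":[0,0,0]},
  ],
)

```text
clock: 50.05
position: [297.7, -189.4, 228.7]
ee_rot: [-0.325, 0.946, -0.0, 0.001]
contact_force: [1.6, -1.2, 0.1]
gripper_width: -0.1
grasp_force: 0.0
```

Run:
```python
from h import *
print(pose()[:3,3])
for n in ('top','side'):
    q=imaging.get_image(n); save(q,n+'9')
    for k,z in (('knob',80),('corner_a',55)): print(n,k,[(round(d['score'],2),ray(q,d['pixel'],z).round(1)[:2]) for d in models.tip_of(q,k)[:3]])
    print(rimfit(q,None,tray(-120,0,0),153))
print(tray(-120,0,0),tray(-270,-65,0))
a=cv2.imread('pics/top9.png')[110:290,280:460];b=cv2.imread('pics/side9.png')[180:400,260:480]
cv2.imwrite('pics/m9.png',np.hstack([cv2.resize(x,(400,400),interpolation=cv2.INTER_CUBIC) for x in (a,b)]))
```

```text
[ 297.70032017 -189.39316015  228.73217236]
top knob [(0.81, array([ 398. , -300.4])), (0.52, array([ 499.3, -278.6]))]
top corner_a [(0.7, array([ 435.2, -180.4])), (0.3, array([ 570.8, -134. ]))]
[  53.2  589.8 -139.1]
side knob [(0.82, array([ 397.7, -293.5]))]
side corner_a [(0.76, array([ 428.2, -180.8])), (0.75, array([ 509.1, -287.1]))]
[  53.2  588.8 -140.1]
[ 588.83424863 -141.0991092 ] [ 509.47241023 -284.02111103]
```

View pics/m9.png

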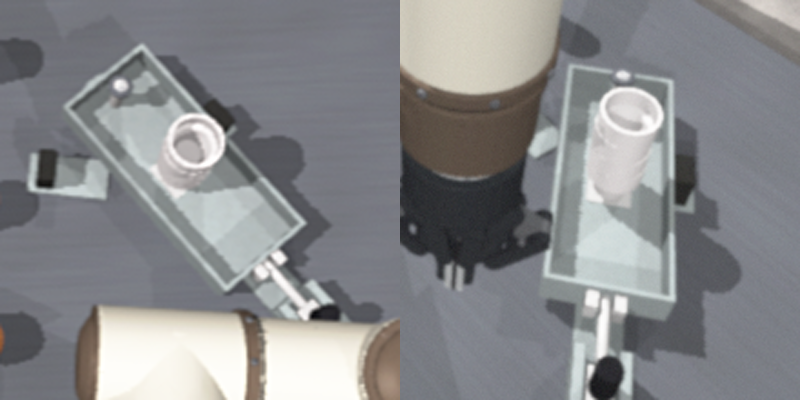

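The tray is home at its stop, the bolt is in the keeper, the stack stands upright and centred, and the arm is clear of everything.

```bash
python3 -c "
from bench import job; print(job.job_done())"
```

```text
the job is handed in; nothing more can be done
None
```

The job is handed in: all three loose white cups are nested upright in the tray's cup, the tray is back against its home stop, and the lock is fully home (about 50 mm of travel from drawn to its hard stop); the hand-in gave back no verdict.

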